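Find the door gap that takes the gauge

ROBOT

A 6-joint arm with a two-finger parallel gripper is mounted at the origin on the work surface. World frame = base frame: x ahead of the robot, y to its left, z up, the work surface at z = 0. Lengths are in mm, angles in degrees, forces in N, time in s.
With the tool pointing down it reaches from about 350 to 800 mm from the base axis. Payload 7.3 kg.
Tool frame: the origin (TCP) lies at the very end of the fingers, on their centre line; the grasp point (between the pads) lies 19 mm behind it; z points along the fingers, y is the direction in which the jaws open and shut (so a half turn about z gives the same grasp; the last joint's range is limited). The gripper opens to 85 mm and grips with 20 to 120 N. Pads are 22 mm wide; open, the fingers measure 114 mm over their backs; the gripper's body (76 mm by 85 mm) begins 54 mm behind the grasp point. The pads swing forward as they close: fully open they stand 13 mm farther back than shut.
Start: joints at [60.39, 19.595, 87.324, -0, 73.075, -8.365], TCP at [190.226, 489.345, 231.322] pointing down, gripper open.
Joint ranges: [-145.02, 145.02], [-44.19, 115.74], [2.07, 154.8], [-57.11, 237.11], [16.16, 152.29], [-177.93, 177.93]. Speed limits (degrees/s): [147.25, 147.25, 180, 180, 180, 180].

INTERFACE

Orientations are given as a 3x3 rotation matrix whose columns are the frame's x, y, z axes.
In Python, from bench import robot gives the robot as it stands.
- The arm moves only by the tool play_rows, never from a script. Its argument "targets" is a list of rows, each an object of numbers: "wx", "wy", "wz": the turn, a rotation vector about the tool's x, y, z scaled (see below); "dx", "dy", "dz": the shift along the tool's x, y, z scaled (see below); "claw": the opening, from -1 (shut) to 1 (fully open), so that 0 is half open. A call has 1 to 5 rows; each row shifts and turns the pose as measured when the row begins, along the tool's axes as they then stand; what a row does not reach is not made up. The controller multiplies each number of a shift by 30 mm and each number of a turn by 180 degrees. A row lasts 1/8 s, in which the tool goes at most 62.5 mm and 10.7 degrees, less where a joint would pass 70% of its speed; a pose out of reach is approached as far as the arm can. A call with a number of a shift or a turn outside -1 to 1 is refused whole. A call with a gripper value outside its range is refused whole. The fingers move at their own pace and stop on an object; "squeeze" is the grip in N (left out, the last holds). Time passes only in rows, so rows that do not move let the fingers close. It gives the time, the measured TCP pose, the force and the opening at its end, in the units of the state.
- robot.get_state(): the state, without advancing time (a new reading comes with each control period).
- robot.get_image(name): name is "scene" or "top" or "wrist"; returns the picture (400x640x3 uint8, red, green, blue); there is no depth.
- robot.camera_params(name): a dict with "camera_matrix" (3x3 intrinsics, pixels), "origin" and "orientation" of the camera in the world. Camera axes: x right, y up, looking along -z (the intrinsics and any distortion apply to the point x, -y, -z); pixel columns grow to the right and rows downward; lengths in mm; the calibration is good to about 2 mm. A picture is of the moment at which its call begins: read the wrist's pose just before it. camera_params takes no time and is no camera call; for the wrist camera it gives the pose at the moment of the call.
- robot.close_job(): hands the job in, once; it reports no verdict.
The state is a dict: "t": time; "qpos": joint angles; "qvel": joint speeds; "tau": joint torques, N m; "ee_pos": TCP position; "tool_rot": TCP orientation; "ft_force": force on the tool from outside, world axes, zero at the start; "moment": the same for the moment, N m; "opening": finger opening in mm.
Only numpy, scipy, OpenCV 4.12 (cv2) and the standard library are available. Lean on these libraries where they do the work, as an engineer would, in place of code of your own. Each camera call takes 0.05 s, during which the arm holds its last target.

TASK

Find out which of the two sample door gaps takes the blade of the gauge: slide it in up to the handle, without forcing it where it jams, and let go so that it rests in the gap on its own. Then take the gauge out again and stand it blade down in the empty pocket of the tool holder. Leave the jar and the carton of screws where they are.

Things in the scene. Friction and masses are not known exactly. Their poses are not given: they have to be found in the camera images.
- gauge: loose door-gap gauge, 145 mm long, 90 g nominal: steel blade 45 long, 24 wide, 4 mm thick, out of the end of a black handle 100 long, 26 wide, 22 mm thick, on one axis and mid-plane. Origin on the axis at the shoulder where blade meets handle; +x to the blade's tip, y across its width, z across its thickness. Starts lying flat (origin 11 mm up), blade roughly to the robot's left (+y).
- gauge_tip (a point): middle of the blade's tip, 45 mm along +x from the gauge's origin
- gauge_end (a point): middle of the handle's far end, 100 mm along -x from the gauge's origin. When the gauge rests in the gap that fits it leans at 45 degrees with this end up and free
- sample_a: fixed door-gap sample: a wooden foot (115 x 70 x 20 mm) with a wooden jamb (30 mm thick, below) and a white door leaf with hinge plate (16 mm thick, above), both 60 mm wide, leaning at 45 degrees, a gap between them. Origin under the foot, z up. The gap's mouth is at (-30, 0, 85) mm and faces -x and up; the foot reaches from x = -62 to 53 mm. +x points to the robot's left, yaw 1.35 to 2.05.
- sample_b: a second such sample, same frame. In both, the blade goes in along (0.707, 0, -0.707) of the body frame, its width along the body's y. Gap 36 mm wide, 60 mm deep, lips rounded to 6 mm radius. In one sample it is 7 mm high and takes the blade until the handle's shoulder meets the lips; in the other it is 2 mm and the blade jams 2 to 6 mm in. Which one fits is not told and they swap places.
- sample_a_mouth (a point): middle of sample_a's gap in the plane of its lips; the gauge's shoulder comes here when it is home
- sample_b_mouth (a point): the same point of sample_b
- sample_a_deep (a point): point inside sample_a's gap, 45 mm down the gap from the mouth; the blade's tip comes here when it is home
- sample_b_deep (a point): the same point of sample_b
- holder: grey plastic tool holder fixed to the counter, 48 x 132 x 90 mm, three square pockets in a row along its y, 42 mm apart. The middle and +y pockets hold dowels and rods (tops at most 110 mm up); the one at its -y end is empty. Origin under its middle, z up.
- pocket (a point): middle of the empty pocket's floor, 6 mm above the counter; the pocket is 36 x 36 mm, sides along the holder's x and y, open at the top (90 mm above the counter, 84 mm deep). The gauge stands in it with about 60 mm of handle showing
- jar: clear closed jar with a red lid, 84 mm across, 115 mm tall, standing at the back; origin under its middle. To be left alone
- carton: small cardboard carton of screws, 55 x 85 x 45 mm tall, between the robot and the gauge; origin under its middle. To be left alone

How it is judged:
By the outcome, as a careful person would: the job done as asked, in the order asked, and still so for the second after the job is handed in, with the robot touching nothing.
It also fails if it takes over 70 s, if anything falls off the work surface, if the arm or the gripper's body presses on something with over 40 N, if the wrist force passes 120 N, or if a joint passes its speed limit or range.

## Working session

There is one attempt and no reset: what is moved stays moved. The work goes in short steps, Python scripts to look and compute and a tool call to move; the robot and the scene stay as the last step left them, time stands still between calls to the robot, and variables do not carry over. Pictures are saved under pics/ and viewed, and the job is handed in when it is done.

Besides the shell and the picture viewer there is one more tool, called after "Call:" as a command line: name --argument value ..., lists and objects as JSON in quotes. play_rows: Moves the arm, as the interface text tells. Its arguments: {"type":"object","properties":{"targets":{"type":"array","items":{"type":"object","properties":{"wx":{"type":"number"},"wy":{"type":"number"},"wz":{"type":"number"},"dx":{"type":"number"},"dy":{"type":"number"},"dz":{"type":"number"},"claw":{"type":"number"}}}},"squeeze":{"type":"number"}},"required":["targets"]}

```bash
ls; mkdir -p pics; cat > h.py <<'E'
import numpy as np, cv2
from bench import robot
def snap(n,f):
    im=robot.get_image(n); cv2.imwrite('pics/'+f,im[:,:,::-1]); return im
def cam(n):
    c=robot.camera_params(n); return np.array(c["camera_matrix"]),np.array(c["origin"]),np.array(c["orientation"]),c
def ray(c,u,v):
    K,o,R,p=c
    d=np.linalg.inv(K)@[u,v,1]; d=R@[d[0],-d[1],-d[2]]
    return o,d/np.linalg.norm(d)
def onz(c,u,v,z):
    o,d=ray(c,u,v); return o+d*(z-o[2])/d[2]
def proj(c,P):
    K,o,R,p=c
    q=R.T@(np.array(P)-o); q=K@[q[0],-q[1],-q[2]]; return q[:2]/q[2]
def tri(l):
    A=np.zeros((3,3));b=np.zeros(3)
    for c,u,v in l:
        o,d=ray(c,u,v);M=np.eye(3)-np.outer(d,d);A+=M;b+=M@o
    X=np.linalg.solve(A,b); return X,[np.round(proj(c,X)-[u,v],1) for c,u,v in l]
E
python3 - <<'E'
from h import *
for n in("scene","top","wrist"):
    snap(n,n+"0.png"); print(n,cam(n)[1:3],cam(n)[3])
print(robot.get_state())
E
```

```text
pics
scene (array([ 917.24245901, -561.58722814,  577.01530513]), array([[ 0.84889641, -0.32099606,  0.41992429],
       [ 0.52820204,  0.5443928 , -0.65164337],
       [-0.01942881,  0.77498259,  0.63168387]])) {'camera_matrix': array([[381.4043873 ,   0.        , 319.01096779],
       [  0.        , 381.4043873 , 195.86606238],
       [  0.        ,   0.        ,   1.        ]]), 'origin': array([ 917.24245901, -561.58722814,  577.01530513]), 'orientation': array([[ 0.84889641, -0.32099606,  0.41992429],
       [ 0.52820204,  0.5443928 , -0.65164337],
       [-0.01942881,  0.77498259,  0.63168387]])}
top (array([ 501.28906909,  -72.10062346, 1093.11964314]), array([[ 0.00173424,  0.99367455, -0.11228484],
       [-0.9999111 ,  0.00320763,  0.01294251],
       [ 0.01322081,  0.11225241,  0.99359177]])) {'camera_matrix': array([[498.69850882,   0.        , 320.699705  ],
       [  0.        , 498.69850882, 204.09885713],
       [  0.        ,   0.        ,   1.        ]]), 'origin': array([ 501.28906909,  -72.10062346, 1093.11964314]), 'orientation': array([[ 0.00173424,  0.99367455,
[... 851 characters left out ...]
39055e+01,  9.97342546e-04,
        7.30767787e+01, -8.36420138e+00]), 'qvel': array([ 0.04533795, -0.05776644, -0.16415151,  0.06162823,  0.06178974,
       -0.03348632]), 'tau': array([ 1.57818980e-03, -4.33905351e+01, -2.46149719e+01, -7.71482428e-05,
        5.75726212e-03,  4.76123819e-05]), 'ee_pos': array([190.05599539, 489.06480908, 230.76812961]), 'tool_rot': array([[-9.32034108e-01,  3.62370026e-01, -6.21466912e-04],
       [ 3.62370507e-01,  9.32033526e-01, -1.05984153e-03],
       [ 1.95173194e-04, -1.21300973e-03, -9.99999245e-01]]), 'ft_force': array([ 0.29336545,  0.01525052, -0.57592124]), 'moment': array([ 0.0257215 , -0.04328022,  0.02697679]), 'opening': 85.30697004187716}
```

View pics/scene0.png

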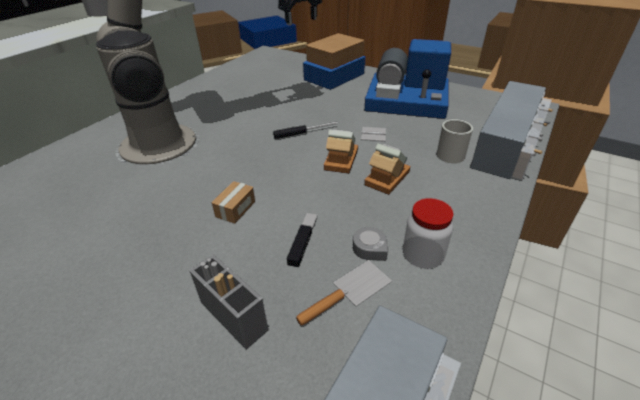

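View pics/top0.png

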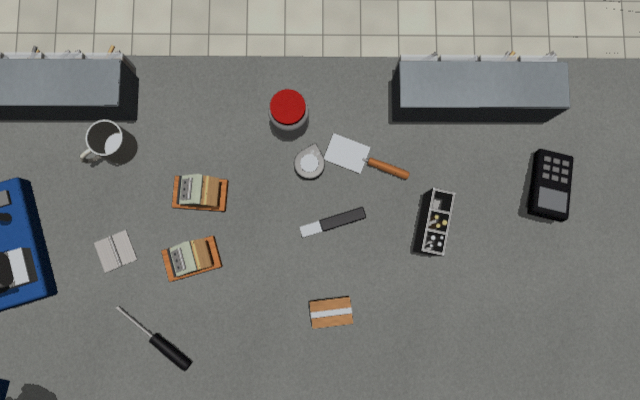

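View pics/wrist0.png

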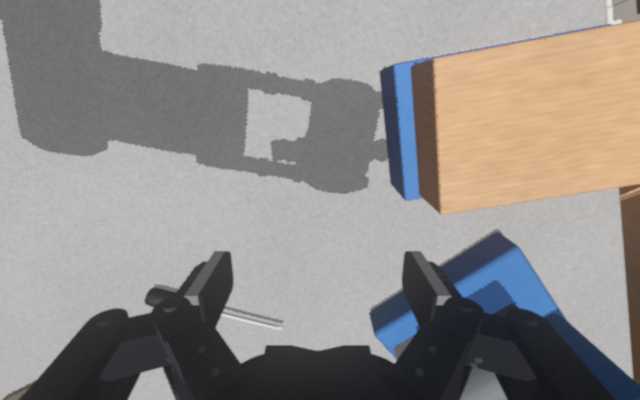

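```bash
python3 - <<'E'
import cv2,numpy as np
t=cv2.imread('pics/top0.png');s=cv2.imread('pics/scene0.png')
def c(im,x0,y0,w,h,k):return cv2.resize(im[y0:y0+h,x0:x0+w],None,fx=k,fy=k,interpolation=cv2.INTER_CUBIC)
cv2.imwrite('pics/t1.png',c(t,155,165,80,120,5))
cv2.imwrite('pics/t2.png',c(t,290,180,170,80,4.7))
cv2.imwrite('pics/s1.png',c(s,310,120,110,75,7))
E
```

```text
(no output)
```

View pics/t1.png

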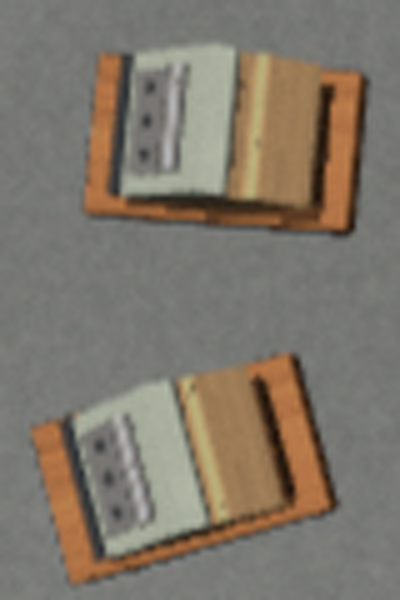

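View pics/t2.png

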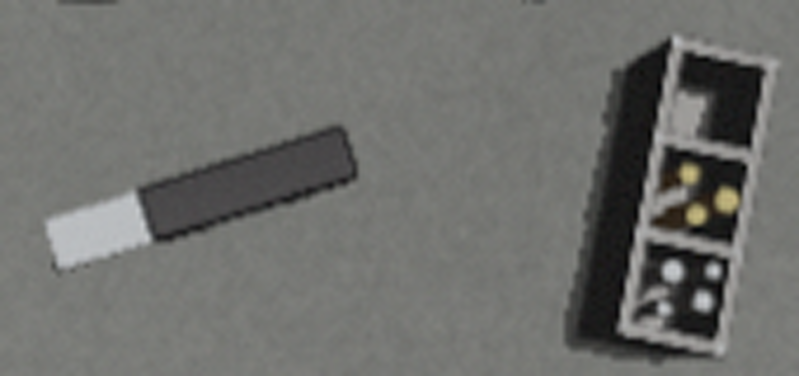

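View pics/s1.png

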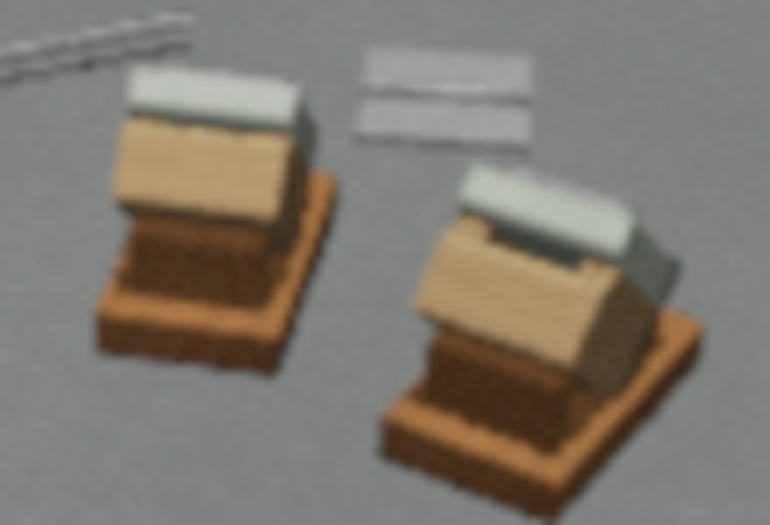

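```bash
cat > m.py <<'E'
from h import *
t=cv2.imread('pics/top0.png')
T=cam("top");S=cam("scene")
hsv=cv2.cvtColor(t,cv2.COLOR_BGR2HSV)
def rect(mask,x0,y0,w,h,nm):
    m=np.zeros_like(mask);m[y0:y0+h,x0:x0+w]=mask[y0:y0+h,x0:x0+w]
    cs,_=cv2.findContours(m,cv2.RETR_EXTERNAL,cv2.CHAIN_APPROX_NONE)
    c=max(cs,key=cv2.contourArea);r=cv2.minAreaRect(c);print(nm,cv2.contourArea(c),r);return cv2.boxPoints(r)
g=hsv[:,:,2]
print(t[235,312],t[217,345],t[150,250])
b=rect(((g>180)*255).astype('uint8'),290,210,45,35,'blade')
hd=rect(((g<85)*255).astype('uint8'),310,200,65,45,'handle')
print(np.array([onz(T,*p,13) for p in b]).round(1));print(np.array([onz(T,*p,22) for p in hd]).round(1))
o=((hsv[:,:,0]<14)&(hsv[:,:,1]>110)&(g>90)).astype('uint8')*255
for nm,bx in (('far',(165,165,70,50)),('near',(155,225,75,60)) ):
    q=rect(o,*bx,nm);P=np.array([onz(T,*p,20) for p in q]);print(q.round(1).tolist());print(P.round(1),P.mean(0).round(1),[np.linalg.norm(P[i]-P[i-1]).round(1) for i in range(4)])
    
E
python3 m.py
```

```text
[115 120 117] [70 70 72] [119 123 121]
blade 160.0 ((310.1999816894531, 228.60003662109375), (9.486831665039062, 19.60611915588379), 71.56504821777344)
handle 527.0 ((342.5965576171875, 218.89822387695312), (12.865286827087402, 45.68267059326172), 72.55281066894531)
[[572.8 -40.1  13. ]
 [586.4 -80.4  13. ]
 [566.9 -86.9  13. ]
 [553.3 -46.7  13. ]]
[[ 588.7  -82.2   22. ]
 [ 618.7 -176.4   22. ]
 [ 592.1 -184.5   22. ]
 [ 562.3  -90.5   22. ]]
far 296.0 ((199.31219482421875, 193.1294403076172), (53.36404037475586, 31.704936981201172), 4.085616588592529)
[[171.60000610351562, 207.0], [173.8000030517578, 175.39999389648438], [227.10000610351562, 179.1999969482422], [224.8000030517578, 210.8000030517578]]
[[615.1 235.4  20. ]
 [684.2 233.   20. ]
 [676.3 117.5  20. ]
 [607.3 120.8  20. ]] [645.7 176.7  20. ] [np.float64(114.9), np.float64(69.1), np.float64(115.8), np.float64(69.1)]
near 311.5 ((190.74681091308594, 258.33917236328125), (32.33625793457031, 54.74026870727539), 73.61045837402344)
[[159.89999389648438, 250.60000610351562], [212.39999389648438, 235.10000610351562], [221.60000610351562, 266.1000061035156], [169.10000610351562, 281.6000061035156]]
[[521.7 256.9  20. ]
 [554.9 146.   20. ]
 [488.9 124.9  20. ]
 [456.2 235.1  20. ]] [505.4 190.7  20. ] [np.float64(69.0), np.float64(115.8), np.float64(69.3), np.float64(115.0)]
```

```bash
cat >> h.py <<'E'
from scipy.spatial.transform import Rotation as Ro
k=np.array([0,0,1.])
def flat_R(gx,a):
    """tool R with tool x ~ gx, gauge z up given gx (any), lean a deg"""
    return None
def toolR(gx,gy,a):
    # gauge frame gx,gy,gz ; tool z=-gz leaned a deg toward gx, tool y = -gy
    gx=gx/np.linalg.norm(gx); gz=np.cross(gx,gy); 
    R0=np.column_stack([gx,-gy,-gz])
    return R0@Ro.from_euler('y',a,degrees=True).as_matrix()
def plan(p,R,n=5,step=1.0,deg=10.5):
    s=robot.get_state(); cp=np.array(s['ee_pos']);cR=np.array(s['tool_rot'])
    print('t',round(s['t'],2),'pos',cp.round(1),'F',np.array(s['ft_force']).round(1),'open',round(s['opening'],1),'q',np.array(s['qpos']).round(0))
    for i in range(n):
        d=cR.T@(p-cp); m=abs(d).max()/(30*step)
        w=Ro.from_matrix(cR.T@R).as_rotvec(degrees=True); a=np.linalg.norm(w)/deg
        f=max(m,a,1); f=max(m,1); fa=max(a,1)
        dd=d/f; ww=w/fa
        q=dict(zip(('dx','dy','dz','wx','wy','wz'),np.r_[(dd/30).round(2),(ww/180).round(3)]))
        print({k_:float(v) for k_,v in q.items() if abs(v)>1e-9})
        cp=cp+cR@dd; cR=cR@Ro.from_rotvec(ww,degrees=True).as_matrix()
    print('remain',np.linalg.norm(p-cp).round(1),np.degrees(Ro.from_matrix(cR.T@R).magnitude()).round(1))
def U(y): return np.array([np.cos(np.radians(y)),np.sin(np.radians(y)),0])
G_yaw=107.3; G_o=np.array([575.4,-85.6,11.])
E
python3 - <<'E'
from h import *
T=cam("top")
P=np.array([onz(T,u/4.7+290,v/4.7+180,90) for u,v in ((675,37),(777,62),(725,354),(618,332))]);print(P.round(1),P.mean(0))
print([np.linalg.norm(P[i]-P[i-1]).round(1) for i in range(4)])
for n,u,v,z in (('jar',288,107,115),('carton',331,312,45)): print(n,onz(T,u,v,z).round(1))
gx=U(G_yaw);R=toolR(gx,np.cross(k,gx),0)
print(R)
g=G_o-55*gx; print(g)
plan(np.array([g[0],g[1],200.]),R)
E
```

```text
[[ 648.7 -315.3   90. ]
 [ 637.9 -359.3   90. ]
 [ 512.  -333.4   90. ]
 [ 521.2 -287.8   90. ]] [ 579.93853972 -323.96160239   90.        ]
[np.float64(130.4), np.float64(45.4), np.float64(128.6), np.float64(46.6)]
jar [808.7 -18.6 115. ]
carton [ 395.5 -107.4   45. ]
[[-0.29737487  0.9547608   0.        ]
 [ 0.9547608   0.29737487  0.        ]
 [ 0.          0.         -1.        ]]
[ 591.75561807 -138.11184397   11.        ]
t 0.15 pos [190.1 489.1 230.8] F [ 0.3  0.  -0.6] open 85.3 q [60. 20. 87.  0. 73. -8.]
{'dx': -1.0, 'dy': -0.73, 'dz': 0.05, 'wz': 0.058}
{'dx': -1.0, 'dy': -0.48, 'dz': 0.05, 'wz': 0.058}
{'dx': -1.0, 'dy': -0.27, 'dz': 0.04, 'wz': 0.058}
{'dx': -1.0, 'dy': -0.08, 'dz': 0.04, 'wz': 0.058}
{'dx': -1.0, 'dy': 0.1, 'dz': 0.04, 'wz': 0.053}
remain 583.6 0.0
```

Call:
play_rows --targets '[{"dx": -1, "dy": -0.73, "wz": 0.058}, {"dx": -1, "dy": -0.48, "wz": 0.058}, {"dx": -1, "dy": -0.27, "wz": 0.058}, {"dx": -1, "dy": -0.08, "wz": 0.058}, {"dx": -1, "dy": 0.1, "wz": 0.053}]'

```text
schema error: expected keys wx, wy, wz, dx, dy, dz, claw
```

Call:
play_rows --targets '[{"dx": -1, "dy": 0.3}, {"dx": -1, "dy": 0.3}, {"dx": -1, "dy": 0.3}, {"dx": -1, "dy": 0.3}, {"dx": -1, "dy": 0.3}]'

```text
schema error: expected keys wx, wy, wz, dx, dy, dz, claw
```

```bash
cat > p1.py <<'E'
from h import *
import sys
gx=U(G_yaw);R=toolR(gx,np.cross(k,gx),float(sys.argv[2]))
g=G_o-55*gx; plan(np.array([g[0],g[1],float(sys.argv[1])]),R)
E
python3 p1.py 200 0
```

```text
t 0.15 pos [190.1 489.1 230.8] F [ 0.3  0.  -0.6] open 85.3 q [60. 20. 87.  0. 73. -8.]
{'dx': -1.0, 'dy': -0.73, 'dz': 0.05, 'wz': 0.058}
{'dx': -1.0, 'dy': -0.48, 'dz': 0.05, 'wz': 0.058}
{'dx': -1.0, 'dy': -0.27, 'dz': 0.04, 'wz': 0.058}
{'dx': -1.0, 'dy': -0.08, 'dz': 0.04, 'wz': 0.058}
{'dx': -1.0, 'dy': 0.1, 'dz': 0.04, 'wz': 0.053}
remain 583.6 0.0
```

Call:
play_rows --targets '[{"dx": -1, "dy": -0.73, "dz": 0.05, "wx": 0, "wy": 0, "wz": 0.058, "claw": 1}, {"dx": -1, "dy": -0.48, "dz": 0.05, "wx": 0, "wy": 0, "wz": 0.058, "claw": 1}, {"dx": -1, "dy": -0.27, "dz": 0.05, "wx": 0, "wy": 0, "wz": 0.058, "claw": 1}, {"dx": -1, "dy": -0.08, "dz": 0.05, "wx": 0, "wy": 0, "wz": 0.058, "claw": 1}, {"dx": -1, "dy": 0.1, "dz": 0.05, "wx": 0, "wy": 0, "wz": 0.053, "claw": 1}]'

```text
t: 0.78
ee_pos: [277.1, 349.1, 221.7]
tool_rot: [[-0.277, 0.961, -0.002], [0.961, 0.277, -0.003], [-0.002, -0.003, -1.0]]
ft_force: [1.0, 0.3, 0.5]
opening: 85.4
```

Call:
play_rows --targets '[{"dx": -1, "dy": 0.3, "dz": 0, "wx": 0, "wy": 0, "wz": 0, "claw": 1}, {"dx": -1, "dy": 0.3, "dz": 0, "wx": 0, "wy": 0, "wz": 0, "claw": 1}, {"dx": -1, "dy": 0.3, "dz": 0, "wx": 0, "wy": 0, "wz": 0, "claw": 1}, {"dx": -1, "dy": 0.3, "dz": 0, "wx": 0, "wy": 0, "wz": 0, "claw": 1}, {"dx": -1, "dy": 0.3, "dz": 0, "wx": 0, "wy": 0, "wz": 0, "claw": 1}]'

```text
t: 1.4
ee_pos: [363.3, 212.4, 221.1]
tool_rot: [[-0.276, 0.961, -0.004], [0.961, 0.276, -0.004], [-0.002, -0.005, -1.0]]
ft_force: [-0.2, 0.8, -0.2]
opening: 85.4
```

```bash
python3 p1.py 200 0
```

```text
t 1.4 pos [363.3 212.4 221.1] F [-0.2  0.8 -0.2] open 85.4 q [ 20.   9. 103.  -0.  68.   4.]
{'dx': -1.0, 'dy': 0.31, 'dz': 0.05, 'wx': -0.001, 'wy': 0.001, 'wz': -0.007}
{'dx': -1.0, 'dy': 0.28, 'dz': 0.05}
{'dx': -1.0, 'dy': 0.28, 'dz': 0.05}
{'dx': -1.0, 'dy': 0.28, 'dz': 0.05}
{'dx': -1.0, 'dy': 0.28, 'dz': 0.05}
remain 262.6 0.0
```

Call:
play_rows --targets '[{"dx": -1, "dy": 0.3, "dz": 0, "wx": 0, "wy": 0, "wz": -0.007, "claw": 1}, {"dx": -1, "dy": 0.3, "dz": 0, "wx": 0, "wy": 0, "wz": 0, "claw": 1}, {"dx": -1, "dy": 0.3, "dz": 0, "wx": 0, "wy": 0, "wz": 0, "claw": 1}, {"dx": -1, "dy": 0.3, "dz": 0, "wx": 0, "wy": 0, "wz": 0, "claw": 1}, {"dx": -1, "dy": 0.3, "dz": 0, "wx": 0, "wy": 0, "wz": 0, "claw": 1}]'

```text
t: 2.02
ee_pos: [452.0, 77.3, 220.5]
tool_rot: [[-0.297, 0.955, -0.005], [0.955, 0.297, -0.004], [-0.002, -0.006, -1.0]]
ft_force: [-0.7, 0.4, 0.8]
opening: 85.6
```

Call:
play_rows --targets '[{"dx": -1, "dy": 0.3, "dz": 0, "wx": 0, "wy": 0, "wz": 0, "claw": 1}, {"dx": -1, "dy": 0.3, "dz": 0, "wx": 0, "wy": 0, "wz": 0, "claw": 1}, {"dx": -1, "dy": 0.3, "dz": 0, "wx": 0, "wy": 0, "wz": 0, "claw": 1}, {"dx": -1, "dy": 0.3, "dz": 0, "wx": 0, "wy": 0, "wz": 0, "claw": 1}, {"dx": -1, "dy": 0.3, "dz": 0, "wx": 0, "wy": 0, "wz": 0, "claw": 1}]'

```text
t: 2.65
ee_pos: [541.3, -57.2, 219.1]
tool_rot: [[-0.297, 0.955, -0.008], [0.955, 0.297, -0.003], [-0.0, -0.008, -1.0]]
ft_force: [0.6, 0.2, -0.5]
opening: 85.7
```

```bash
python3 p1.py 200 0; python3 -c "
from h import *
snap('wrist','w1.png')
W=cam('wrist')
gx=U(G_yaw);gy=np.cross(k,gx)
for s in(0,-100):
  for y in (-13,13): print(s,y,proj(W,G_o+s*gx+y*gy+[0,0,11]).round(1))
"
```

```text
t 2.65 pos [541.3 -57.2 219.1] F [ 0.6  0.2 -0.5] open 85.7 q [-14.  22.  85.  -0.  73. -31.]
{'dx': -1.0, 'dy': 0.26, 'dz': 0.21, 'wx': -0.003}
{'dx': -1.0, 'dy': 0.26, 'dz': 0.21}
{'dx': -1.0, 'dy': 0.26, 'dz': 0.21}
{'dx': -0.07, 'dy': 0.02, 'dz': 0.02}
{}
remain 0.0 0.0
0 -13 [348.5 196.8]
0 13 [327.1 196.8]
-100 -13 [346.2 268.6]
-100 13 [326.5 268.6]
```

View pics/w1.png

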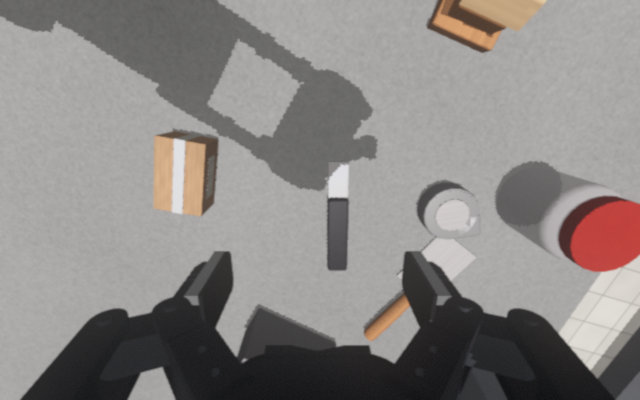

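Call:
play_rows --targets '[{"dx": -1, "dy": 0.26, "dz": 0.6, "wx": -0.003, "wy": 0, "wz": 0, "claw": 0.1}, {"dx": -1, "dy": 0.26, "dz": 0.6, "wx": 0, "wy": 0, "wz": 0, "claw": 0.1}, {"dx": -1, "dy": 0.26, "dz": 0.6, "wx": 0, "wy": 0, "wz": 0, "claw": 0.1}, {"dx": 0, "dy": 0, "dz": 1, "wx": 0, "wy": 0.05, "wz": 0, "claw": 0.1}, {"dx": 0, "dy": 0, "dz": 0.5, "wx": 0, "wy": 0.05, "wz": 0, "claw": 0.1}]'

```text
t: 3.32
ee_pos: [593.7, -138.1, 118.8]
tool_rot: [[-0.284, 0.955, -0.088], [0.906, 0.298, 0.301], [0.313, 0.006, -0.95]]
ft_force: [0.6, -0.1, -0.7]
opening: 46.9
```

```bash
python3 p1.py 60 25; python3 p1.py 9 25
```

```text
t 3.33 pos [ 593.7 -138.1  118.8] F [ 0.6 -0.1 -0.7] open 46.9 q [-27.  40.  73.  13.  80. -48.]
{'dx': -0.32, 'dy': -0.04, 'dz': 1.0, 'wx': 0.002, 'wy': 0.038, 'wz': 0.001}
{'dx': -0.38, 'dy': -0.03, 'dz': 0.83}
{}
{}
{}
remain 0.0 0.0
t 3.33 pos [ 593.7 -138.1  118.8] F [ 0.6 -0.1 -0.7] open 46.9 q [-27.  40.  73.  13.  80. -48.]
{'dx': -0.32, 'dy': -0.02, 'dz': 1.0, 'wx': 0.002, 'wy': 0.038, 'wz': 0.001}
{'dx': -0.46, 'dy': -0.02, 'dz': 1.0}
{'dx': -0.46, 'dy': -0.02, 'dz': 1.0}
{'dx': -0.17, 'dy': -0.01, 'dz': 0.37}
{}
remain 0.0 0.0
```

Call:
play_rows --targets '[{"dx": -0.32, "dy": -0.02, "dz": 1, "wx": 0.002, "wy": 0.038, "wz": 0.001, "claw": 0.1}, {"dx": -0.46, "dy": -0.02, "dz": 1, "wx": 0, "wy": 0, "wz": 0, "claw": 0.1}, {"dx": -0.4, "dy": -0.02, "dz": 0.9, "wx": 0, "wy": 0, "wz": 0, "claw": 0.1}, {"dx": -0.15, "dy": 0, "dz": 0.3, "wx": 0, "wy": 0, "wz": 0, "claw": 0.1}]'

```text
t: 3.82
ee_pos: [590.7, -139.6, 8.3]
tool_rot: [[-0.262, 0.956, -0.13], [0.863, 0.293, 0.412], [0.432, -0.004, -0.902]]
ft_force: [-0.4, 0.4, -0.7]
opening: 47.4
```

```bash
python3 p1.py 9 25; python3 -c "
from h import *
snap('wrist','w2.png');im=snap('scene','s2.png')
cv2.imwrite('pics/s2c.png',cv2.resize(im[150:320,200:420,::-1],None,fx=3.5,fy=3.5))"
```

```text
t 3.83 pos [ 590.7 -139.6    8.3] F [-0.4  0.4 -0.7] open 47.4 q [-29.  51.  73.  18.  76. -54.]
{'dx': 0.05, 'dy': 0.05, 'dz': -0.01, 'wx': -0.001, 'wy': -0.003, 'wz': -0.002}
{}
{}
{}
{}
remain 0.0 0.0
```

View pics/w2.png

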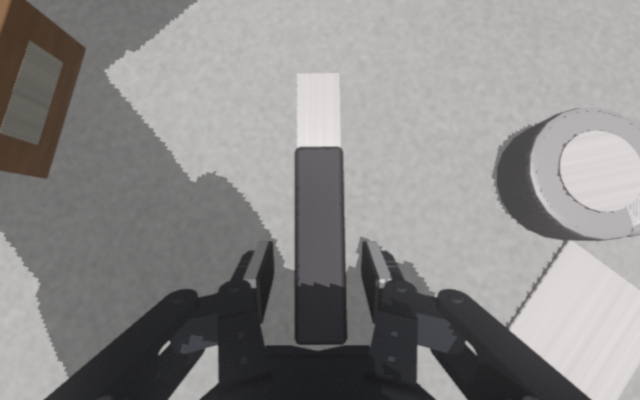

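View pics/s2c.png

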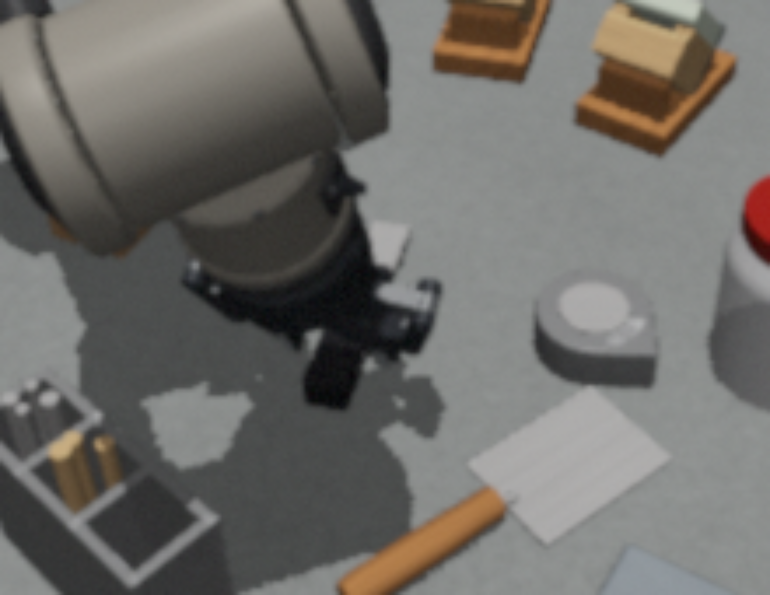

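Call:
play_rows --targets '[{"dx": 0, "dy": 0, "dz": 0, "wx": 0, "wy": 0, "wz": 0, "claw": -1}, {"dx": 0, "dy": 0, "dz": 0, "wx": 0, "wy": 0, "wz": 0, "claw": -1}, {"dx": 0, "dy": 0, "dz": 0, "wx": 0, "wy": 0, "wz": 0, "claw": -1}]' --squeeze 60

```text
t: 4.3
ee_pos: [593.3, -140.3, 13.0]
tool_rot: [[-0.266, 0.956, -0.124], [0.864, 0.294, 0.408], [0.427, 0.001, -0.904]]
ft_force: [-0.0, -0.2, -1.4]
opening: 23.8
```

```bash
python3 p1.py 9 25|head -1
```

```text
t 4.3 pos [ 593.3 -140.3   13. ] F [-0.  -0.2 -1.4] open 23.8 q [-29.  51.  73.  18.  76. -54.]
```

Call:
play_rows --targets '[{"dx": 0.2, "dy": 0, "dz": -0.5, "wx": 0, "wy": 0, "wz": 0, "claw": -1}, {"dx": 0.4, "dy": 0, "dz": -1, "wx": 0, "wy": 0, "wz": 0, "claw": -1}, {"dx": 0.4, "dy": 0, "dz": -1, "wx": 0, "wy": 0, "wz": 0, "claw": -1}]'

```text
t: 4.68
ee_pos: [593.9, -144.6, 96.4]
tool_rot: [[-0.265, 0.956, -0.127], [0.864, 0.294, 0.409], [0.429, -0.001, -0.903]]
ft_force: [0.1, -0.1, 0.2]
opening: 24.3
```

```bash
python3 p1.py 9 25|head -1; python3 -c "
from h import *
snap('wrist','w3.png');im=snap('scene','s3.png')
cv2.imwrite('pics/s3c.png',cv2.resize(im[150:320,200:420,::-1],None,fx=3.5,fy=3.5))
W=cam('wrist');s=robot.get_state();R=s['tool_rot'];p=s['ee_pos']
print(R.T@(W[1]-p), R.T@W[2])"
```

```text
t 4.67 pos [ 593.9 -144.6   96.4] F [ 0.1 -0.1  0.2] open 24.3 q [-30.  45.  69.  17.  85. -51.]
[  79.82670405   -0.18834483 -143.48819317] [[ 1.04394748e-04  9.50734064e-01  3.10007628e-01]
 [ 9.99999982e-01 -1.47524849e-04  1.15681520e-04]
 [ 1.55716190e-04  3.10007611e-01 -9.50734062e-01]]
```

View pics/w3.png

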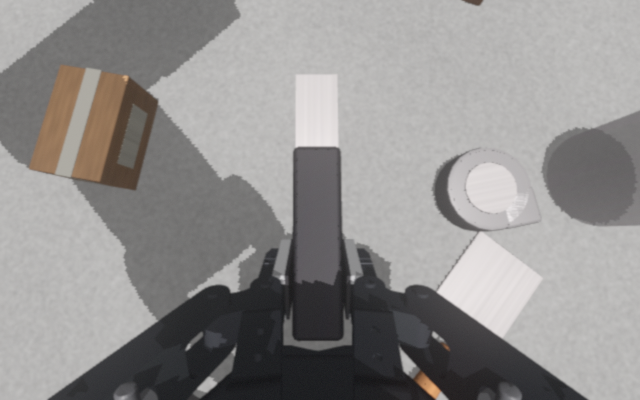

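View pics/s3c.png

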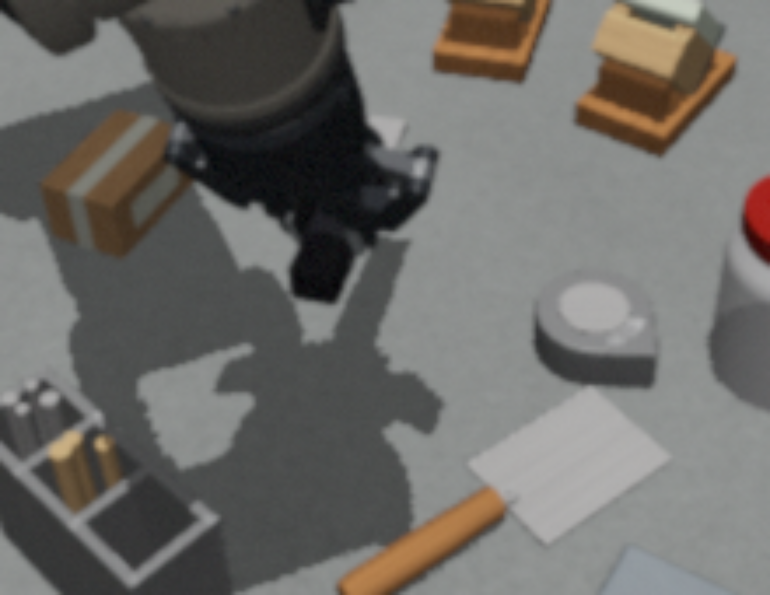

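```bash
python3 -c "
import cv2
t=cv2.imread('pics/w3.png')
cv2.imwrite('pics/w3a.png',cv2.resize(t[60:165,270:370],None,fx=5.5,fy=5.5))
cv2.imwrite('pics/w3b.png',cv2.resize(t[270:360,270:370],None,fx=6,fy=6))"
```

```text
(no output)
```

View pics/w3a.png

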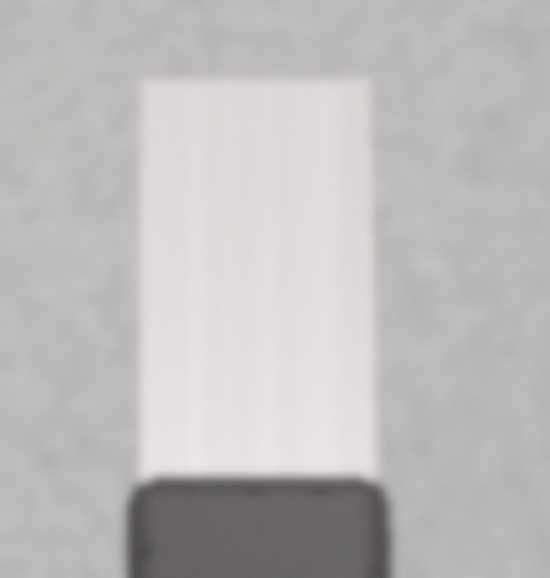

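View pics/w3b.png

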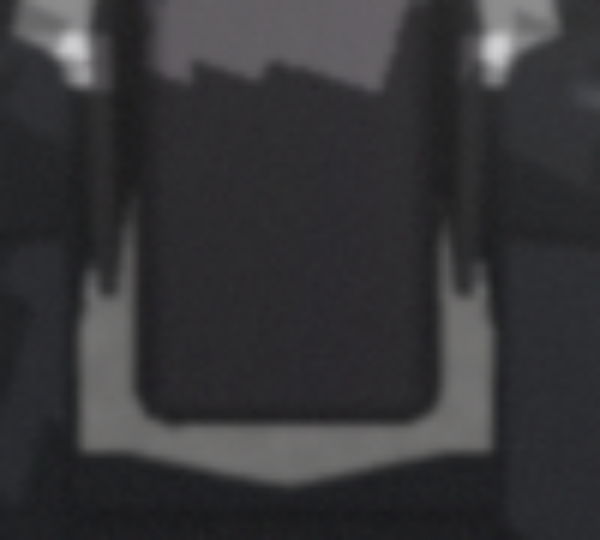

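```bash
cat > pnp.py <<'E'
from h import *
def pnp(W,s,px,obj):
    K,o,R,_=W
    ok,rv,tv=cv2.solvePnP(np.array(obj,float),np.array(px,float),K,None)
    F=np.diag([1,-1,-1.])
    Rg=R@F@cv2.Rodrigues(rv)[0]; og=o+R@F@tv[:,0]
    pr=cv2.projectPoints(np.array(obj,float),rv,tv,K,None)[0][:,0]
    print('resid',(pr-px).round(1).tolist())
    tR=np.array(s['tool_rot']);p=np.array(s['ee_pos'])
    return tR.T@(og-p), tR.T@Rg
if __name__=='__main__':
    W=cam('wrist');s=robot.get_state()
    # gauge: x to tip, z up => y to left when looking along x; image: left = ?
    gy=np.array(s['tool_rot'])[:,1]*-1
    sg=np.sign((W[2].T@gy)[0]);print('gy image right?',sg)
    L=-13*sg
    obj=[(45,-12*sg,2),(45,12*sg,2),(0,-13*sg,11),(0,13*sg,11),(-100,-13*sg,11),(-100,13*sg,11)]
    px=np.array([(295.1,73.6),(337.2,73.6),(293.3,146.6),(340.2,146.6),(292.1,339.6),(343.3,339.6)])
    o,R=pnp(W,s,px,obj);print(o.round(1),'\n',R.round(3))
    print('lean',np.degrees(np.arctan2(R[2,0],R[0,0])))
    print('world origin', (np.array(s['ee_pos'])+np.array(s['tool_rot'])@o).round(1))
E
python3 pnp.py
```

```text
gy image right? -1.0
resid [[1.0, -0.7], [-0.8, -0.9], [0.8, 1.3], [-1.0, 1.1], [-2.1, -0.2], [2.1, -0.6]]
[ 9.980e+01  1.000e-01 -3.047e+02] 
 [[-0.805  0.004  0.593]
 [ 0.006  1.     0.001]
 [-0.593  0.004 -0.805]]
lean -143.6021689825192
world origin [ 606.  -183.   417.6]
```

```bash
sed -i "s/    ok,rv,tv=.*/    tR=np.array(s['tool_rot']);p=np.array(s['ee_pos']);F=np.diag([1,-1,-1.]);Rg0=tR@np.diag([1,-1,-1.])@Ro.from_euler('y',25,degrees=True).as_matrix();r0=cv2.Rodrigues(F@R.T@Rg0)[0];t0=(F@R.T@(p+tR@[50,0,10]-o)).reshape(3,1)\n    ok,rv,tv=cv2.solvePnP(np.array(obj,float),np.array(px,float),K,None,r0,t0,True)/" pnp.py; python3 pnp.py
```

```text
gy image right? -1.0
resid [[0.4, 0.1], [-0.2, 0.0], [-0.9, 0.1], [0.8, -0.1], [0.1, 0.2], [-0.1, -0.2]]
[51.6 -0.5 25.1] 
 [[ 0.925 -0.003  0.381]
 [-0.005 -1.     0.006]
 [ 0.381 -0.008 -0.924]]
lean 22.403212642321858
world origin [578.6 -90.9  98.4]
```

```bash
cat > ins.py <<'E'
from h import *
import sys
def gpose(mouth,xb_yaw,back,lean,o,pitch=45,dn=0,dy=0):
    xb=U(xb_yaw);yb=np.cross(k,xb);c,s=np.cos(np.radians(pitch)),np.sin(np.radians(pitch))
    gx=c*xb-s*k;gz=np.cross(gx,yb)
    Rg=np.column_stack([gx,yb,gz]);l=np.radians(lean)
    Rtg=np.column_stack([[np.cos(l),0,np.sin(l)],[0,-1,0],[np.sin(l),0,-np.cos(l)]])
    R=Rg@Rtg.T
    return mouth-back*gx+dn*gz+dy*yb-R@o,R
MOUTH=np.array([644.0,151.3,85.]);SY=86.1;LEAN=23.5;O=np.array([51.5,-.4,25.5])
if __name__=='__main__':
    a=[float(x) for x in sys.argv[1:]]
    p,R=gpose(MOUTH,SY,a[0],LEAN,O,dn=a[2] if len(a)>2 else 0,dy=a[3] if len(a)>3 else 0)
    print('target',p.round(1),R.round(2).tolist());plan(p,R,n=int(a[1]) if len(a)>1 else 5)
E
python3 ins.py 75 9
```

```text
target [638.2  59.9 180.6] [[0.06, 1.0, -0.02], [0.93, -0.07, -0.37], [-0.37, 0.0, -0.93]]
t 4.78 pos [ 595.9 -145.6   99.3] F [ 0.4  0.2 -0.3] open 24.2 q [-30.  45.  69.  17.  85. -51.]
{'dx': 1.0, 'dy': 0.5, 'dz': 0.02, 'wy': -0.053, 'wz': 0.025}
{'dx': 1.0, 'dy': 0.41, 'dz': -0.14, 'wy': -0.053, 'wz': 0.025}
{'dx': 1.0, 'dy': 0.34, 'dz': -0.31, 'wy': -0.053, 'wz': 0.025}
{'dx': 1.0, 'dy': 0.27, 'dz': -0.49, 'wy': -0.053, 'wz': 0.025}
{'dx': 1.0, 'dy': 0.22, 'dz': -0.7, 'wy': -0.045, 'wz': 0.021}
{'dx': 1.0, 'dy': 0.17, 'dz': -0.93}
{'dx': 0.31, 'dy': 0.05, 'dz': -0.29}
{}
{}
remain 0.0 0.0
```

Call:
play_rows --targets '[{"dx": 0.8, "dy": 0.4, "dz": -1, "wx": 0, "wy": -0.053, "wz": 0.025, "claw": -1}, {"dx": 1, "dy": 0.4, "dz": -0.8, "wx": 0, "wy": -0.053, "wz": 0.025, "claw": -1}, {"dx": 1, "dy": 0.34, "dz": -0.5, "wx": 0, "wy": -0.053, "wz": 0.025, "claw": -1}, {"dx": 1, "dy": 0.27, "dz": -0.4, "wx": 0, "wy": -0.053, "wz": 0.025, "claw": -1}, {"dx": 1, "dy": 0.2, "dz": -0.4, "wx": 0, "wy": -0.045, "wz": 0.02, "claw": -1}]'

```text
t: 5.4
ee_pos: [632.6, -18.2, 200.3]
tool_rot: [[0.079, 0.996, -0.034], [0.921, -0.086, -0.38], [-0.382, -0.001, -0.924]]
ft_force: [-0.1, -0.5, -0.4]
opening: 24.0
```

```bash
python3 ins.py 75
```

```text
target [638.2  59.9 180.6] [[0.06, 1.0, -0.02], [0.93, -0.07, -0.37], [-0.37, 0.0, -0.93]]
t 5.4 pos [632.6 -18.2 200.3] F [-0.1 -0.5 -0.4] open 24.0 q [  2.  35.  70. -23.  79.  12.]
{'dx': 1.0, 'dy': -0.02, 'dz': -0.15, 'wx': -0.002, 'wy': 0.005, 'wz': -0.005}
{'dx': 1.0, 'dz': -0.13}
{'dx': 0.67, 'dz': -0.09}
{}
{}
remain 0.0 0.0
```

Call:
play_rows --targets '[{"dx": 1, "dy": -0.02, "dz": -0.15, "wx": -0.002, "wy": 0.005, "wz": -0.005, "claw": -1}, {"dx": 1, "dy": 0, "dz": -0.13, "wx": 0, "wy": 0, "wz": 0, "claw": -1}, {"dx": 0.6, "dy": 0, "dz": -0.1, "wx": 0, "wy": 0, "wz": 0, "claw": -1}, {"dx": 0, "dy": 0, "dz": 0, "wx": 0, "wy": 0, "wz": 0, "claw": -1}]'

```text
t: 5.9
ee_pos: [636.6, 66.6, 180.1]
tool_rot: [[0.056, 0.998, -0.025], [0.928, -0.061, -0.367], [-0.368, -0.003, -0.93]]
ft_force: [0.3, -0.7, -1.4]
opening: 24.3
```

```bash
python3 ins.py 75;python3 -c "
from h import *
W=cam('wrist');s=robot.get_state();im=snap('wrist','w4.png');im2=snap('scene','s4.png');im3=snap('top','t4.png')
cv2.imwrite('pics/w4c.png',cv2.resize(im[0:170,240:420,::-1],None,fx=3.5,fy=3.5))
cv2.imwrite('pics/s4c.png',cv2.resize(im2[90:210,300:440,::-1],None,fx=5,fy=5))
import pickle;pickle.dump((W,s['ee_pos'],s['tool_rot']),open('w4.pkl','wb'))
from ins import *
for b in(45,0,-45):
  x=MOUTH+b*np.array([0,0,0]);print(b)
"
```

```text
target [638.2  59.9 180.6] [[0.06, 1.0, -0.02], [0.93, -0.07, -0.37], [-0.37, 0.0, -0.93]]
t 5.9 pos [636.6  66.6 180.1] F [ 0.3 -0.7 -1.4] open 24.3 q [  9.  38.  68. -21.  80.  18.]
{'dx': -0.21, 'dy': 0.06, 'dz': 0.06, 'wz': 0.002}
{}
{}
{}
{}
remain 0.0 0.0
45
0
-45
```

View pics/w4.png

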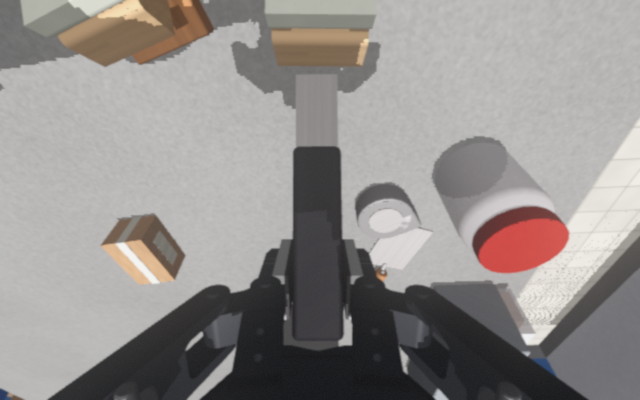

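View pics/w4c.png

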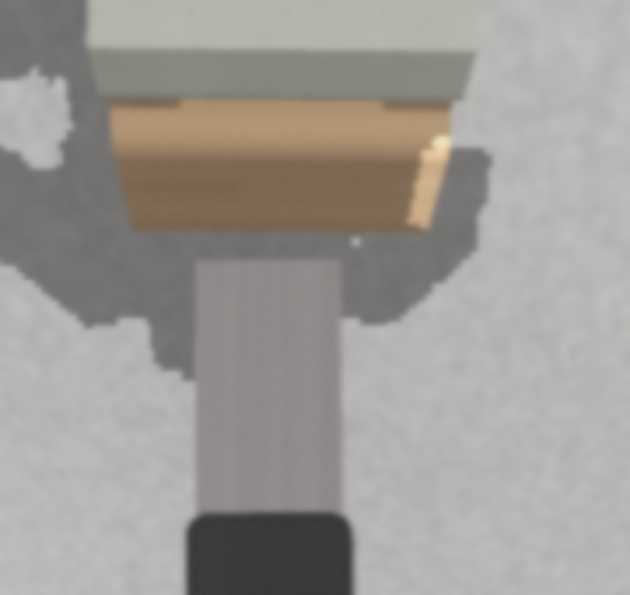

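View pics/s4c.png

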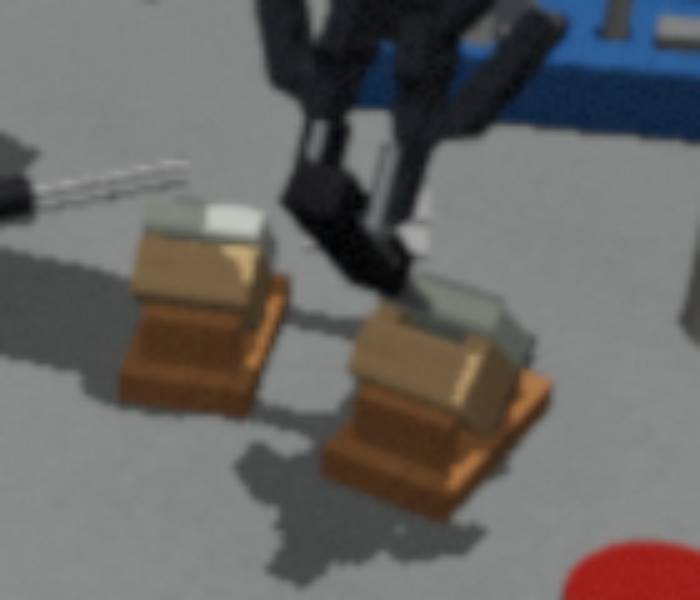

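```bash
python3 -c "
from h import *
from ins import *
import pickle
W,p,R=pickle.load(open('w4.pkl','rb'))
xb=U(SY);yb=np.cross(k,xb);gz=(xb+k)*.7071;gx=(xb-k)*.7071
for n in (19.5,9.5,3.5,-3.5,-9.5,-33.5):
  print(n,[ ((proj(W,MOUTH+n*gz+y*yb)-[240,0])*3.5).round(0).tolist() for y in (30,18,0,-18,-30)])
T=cam('top');S=cam('scene')
for n in (19.5,3.5,-3.5,-33.5):
  print(n,[ (proj(T,MOUTH+n*gz+y*yb)-[155,165]).round(1)*5 for y in (30,-30)],[ (proj(S,MOUTH+n*gz+y*yb)-[310,120]).round(1)*7 for y in (30,-30)])
"
```

```text
19.5 [[94.0, 57.0], [171.0, 58.0], [287.0, 59.0], [403.0, 60.0], [480.0, 61.0]]
9.5 [[104.0, 100.0], [177.0, 100.0], [286.0, 101.0], [395.0, 102.0], [468.0, 103.0]]
3.5 [[110.0, 123.0], [180.0, 124.0], [285.0, 124.0], [391.0, 125.0], [461.0, 126.0]]
-3.5 [[116.0, 148.0], [183.0, 149.0], [285.0, 149.0], [386.0, 150.0], [454.0, 151.0]]
-9.5 [[120.0, 168.0], [186.0, 169.0], [284.0, 169.0], [382.0, 170.0], [448.0, 171.0]]
-33.5 [[137.0, 237.0], [195.0, 237.0], [282.0, 238.0], [370.0, 239.0], [428.0, 239.0]]
19.5 [array([198.5, 190. ]), array([213. ,  42.5])] [array([469.7, 167.3]), array([630.7, 221.2])]
3.5 [array([233. , 195.5]), array([247. ,  49.5])] [array([450.8, 210.7]), array([611.1, 266. ])]
-3.5 [array([248. , 197.5]), array([262.,  52.])] [array([442.4, 229.6]), array([602.7, 285.6])]
-33.5 [array([310., 207.]), array([323.5,  64.5])] [array([406.7, 310.8]), array([566.3, 369.6])]
```

```bash
python3 ins.py 48 4 1 0
```

```text
target [639.5  79.6 162.2] [[0.06, 1.0, -0.02], [0.93, -0.07, -0.37], [-0.37, 0.0, -0.93]]
t 6.05 pos [636.9  64.6 180.9] F [ 0.5 -0.4 -0.2] open 24.3 q [  9.  38.  68. -21.  80.  18.]
{'dx': 0.7, 'dy': 0.06, 'dz': 0.39, 'wy': 0.001, 'wz': 0.001}
{}
{}
{}
remain 0.0 0.0
```

Call:
play_rows --targets '[{"dx": 0.4, "dy": 0.04, "dz": 0.2, "wx": 0, "wy": 0.001, "wz": 0.001, "claw": -1}, {"dx": 0.3, "dy": 0.02, "dz": 0.19, "wx": 0, "wy": 0, "wz": 0, "claw": -1}, {"dx": 0, "dy": 0, "dz": 0, "wx": 0, "wy": 0, "wz": 0, "claw": -1}]'

```text
t: 6.42
ee_pos: [640.0, 78.2, 161.2]
tool_rot: [[0.065, 0.998, -0.026], [0.929, -0.07, -0.364], [-0.365, -0.0, -0.931]]
ft_force: [0.5, 0.2, -0.7]
opening: 23.9
```

```bash
python3 ins.py 30 4 1 0;python3 -c "
from h import *
im=snap('wrist','w5.png');im2=snap('scene','s5.png')
cv2.imwrite('pics/w5c.png',cv2.resize(im[0:170,240:420,::-1],None,fx=3.5,fy=3.5))
cv2.imwrite('pics/s5c.png',cv2.resize(im2[100:210,340:440,::-1],None,fx=6,fy=5.4))"
```

```text
target [640.4  92.3 149.5] [[0.06, 1.0, -0.02], [0.93, -0.07, -0.37], [-0.37, 0.0, -0.93]]
t 6.42 pos [640.   78.2 161.2] F [ 0.5  0.2 -0.7] open 23.9 q [ 10.  40.  68. -21.  79.  19.]
{'dx': 0.58, 'dy': -0.02, 'dz': 0.19, 'wy': -0.001, 'wz': -0.001}
{}
{}
{}
remain 0.0 0.0
```

View pics/w5c.png

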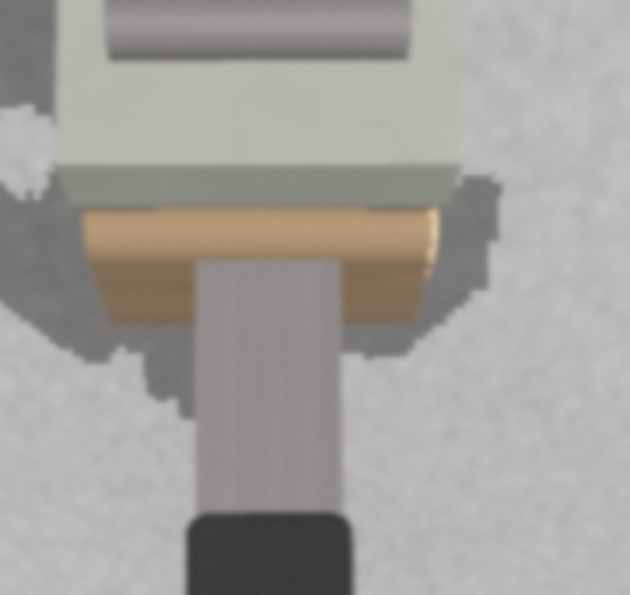

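View pics/s5c.png

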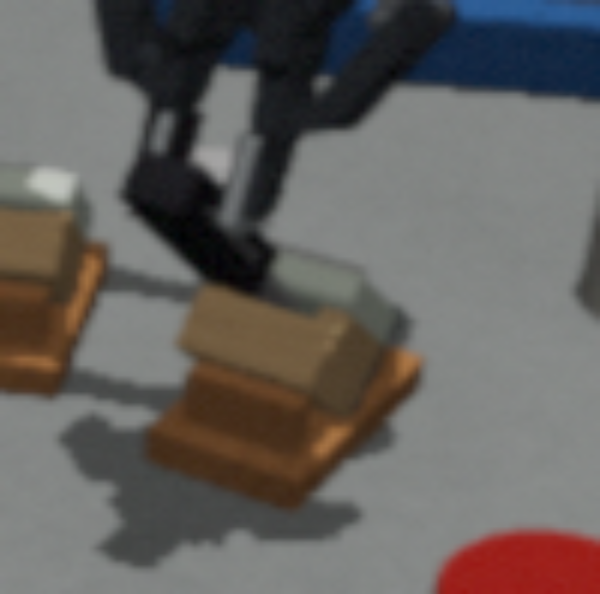

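```bash
python3 -c "
from h import *
from ins import *
W=cam('wrist');s=robot.get_state();print(s['ee_pos'])
xb=U(SY);yb=np.cross(k,xb);gz=(xb+k)*.7071;gx=(xb-k)*.7071
for n in (19.5,9.5,3.5,-3.5,-9.5,-33.5):
  print(n,[ ((proj(W,MOUTH+n*gz+y*yb)-[240,0]+.5)*3.5-.5).round(0).tolist() for y in (30,18,0,-18,-30)])
R=np.array(s['tool_rot']);l=np.radians(LEAN)
og=s['ee_pos']+R@O; Rtg=np.column_stack([[np.cos(l),0,np.sin(l)],[0,-1,0],[np.sin(l),0,-np.cos(l)]]);Rg=R@Rtg
for q in ((45,12,2),(45,-12,2),(0,13,11),(0,-13,11)): print(q,((proj(W,og+Rg@q)-[240,0]+.5)*3.5-.5).round(0))
d=og+Rg@[45,0,0]-MOUTH;print('tip rel mouth gx,yb,gz',d@gx,d@yb,d@gz,Rg.T@np.column_stack([gx,yb,gz]))
"
```

```text
[640.26303477  77.92319656 162.11266519]
19.5 [[61.0, 172.0], [141.0, 172.0], [262.0, 171.0], [383.0, 171.0], [463.0, 171.0]]
9.5 [[74.0, 209.0], [149.0, 209.0], [263.0, 209.0], [376.0, 208.0], [451.0, 208.0]]
3.5 [[81.0, 229.0], [154.0, 229.0], [263.0, 229.0], [372.0, 229.0], [445.0, 229.0]]
-3.5 [[88.0, 251.0], [158.0, 251.0], [263.0, 251.0], [368.0, 251.0], [438.0, 250.0]]
-9.5 [[94.0, 269.0], [162.0, 269.0], [264.0, 268.0], [365.0, 268.0], [433.0, 268.0]]
-33.5 [[115.0, 328.0], [175.0, 328.0], [265.0, 328.0], [355.0, 328.0], [414.0, 328.0]]
(45, 12, 2) [197. 257.]
(45, -12, 2) [342. 257.]
(0, 13, 11) [184. 509.]
(0, -13, 11) [354. 509.]
tip rel mouth gx,yb,gz -4.06944760666445 -1.0946963955603854 -0.08654313050278059 [[ 9.99986227e-01 -2.29346307e-03  1.76236722e-03]
 [ 2.29184023e-03  9.99996960e-01  9.09826530e-04]
 [-1.76444852e-03 -9.05792308e-04  9.99988443e-01]]
```

```bash
python3 ins.py 30 4 1.5 0.5
```

```text
target [639.9  92.7 149.9] [[0.06, 1.0, -0.02], [0.93, -0.07, -0.37], [-0.37, 0.0, -0.93]]
t 6.53 pos [640.3  77.9 162.1] F [ 0.4 -0.4 -1.4] open 24.1 q [ 10.  40.  68. -21.  79.  19.]
{'dx': 0.61, 'dy': -0.05, 'dz': 0.2, 'wy': -0.001, 'wz': -0.001}
{}
{}
{}
remain 0.0 0.0
```

Call:
play_rows --targets '[{"dx": 0.3, "dy": -0.03, "dz": 0.1, "wx": 0, "wy": -0.001, "wz": -0.001, "claw": -1}, {"dx": 0.3, "dy": -0.02, "dz": 0.1, "wx": 0, "wy": 0, "wz": 0, "claw": -1}]'

```text
t: 6.78
ee_pos: [640.2, 92.8, 150.2]
tool_rot: [[0.064, 0.998, -0.024], [0.928, -0.068, -0.367], [-0.368, 0.001, -0.93]]
ft_force: [0.1, -0.0, -1.4]
opening: 24.3
```

Call:
play_rows --targets '[{"dx": 0, "dy": 0, "dz": 0, "wx": 0, "wy": 0, "wz": 0, "claw": -1}]'

```text
t: 6.9
ee_pos: [639.8, 93.6, 149.4]
tool_rot: [[0.063, 0.998, -0.024], [0.928, -0.067, -0.367], [-0.368, 0.0, -0.93]]
ft_force: [0.3, -0.6, -0.3]
opening: 24.5
```

```bash
python3 ins.py 15 4 1.5 0.5
```

```text
target [640.6 103.3 139.3] [[0.06, 1.0, -0.02], [0.93, -0.07, -0.37], [-0.37, 0.0, -0.93]]
t 6.9 pos [639.8  93.6 149.4] F [ 0.3 -0.6 -0.3] open 24.5 q [ 11.  41.  68. -21.  78.  21.]
{'dx': 0.43, 'dy': 0.01, 'dz': 0.19}
{}
{}
{}
remain 0.0 0.0
```

Call:
play_rows --targets '[{"dx": 0.22, "dy": 0.01, "dz": 0.1, "wx": 0, "wy": 0, "wz": 0, "claw": -1}, {"dx": 0.21, "dy": 0, "dz": 0.09, "wx": 0, "wy": 0, "wz": 0, "claw": -1}, {"dx": 0, "dy": 0, "dz": 0, "wx": 0, "wy": 0, "wz": 0, "claw": -1}]'

```text
t: 7.28
ee_pos: [640.8, 104.3, 138.6]
tool_rot: [[0.062, 0.998, -0.024], [0.928, -0.067, -0.367], [-0.368, 0.0, -0.93]]
ft_force: [-0.4, -0.6, -0.5]
opening: 24.2
```

```bash
python3 ins.py 4 4 1.5 0.5; python3 -c "
from h import *
print(robot.get_state()['moment'])
im=snap('wrist','w6.png');im2=snap('scene','s6.png')
cv2.imwrite('pics/w6c.png',cv2.resize(im[0:170,240:420,::-1],None,fx=3.5,fy=3.5))
cv2.imwrite('pics/s6c.png',cv2.resize(im2[100:210,340:440,::-1],None,fx=6,fy=5.4))"
```

```text
target [641.2 111.1 131.5] [[0.06, 1.0, -0.02], [0.93, -0.07, -0.37], [-0.37, 0.0, -0.93]]
t 7.28 pos [640.8 104.3 138.6] F [-0.4 -0.6 -0.5] open 24.2 q [ 12.  42.  68. -21.  78.  22.]
{'dx': 0.3, 'dz': 0.14}
{}
{}
{}
remain 0.0 0.0
[0.21436079 0.00046551 0.01941001]
```

View pics/w6c.png

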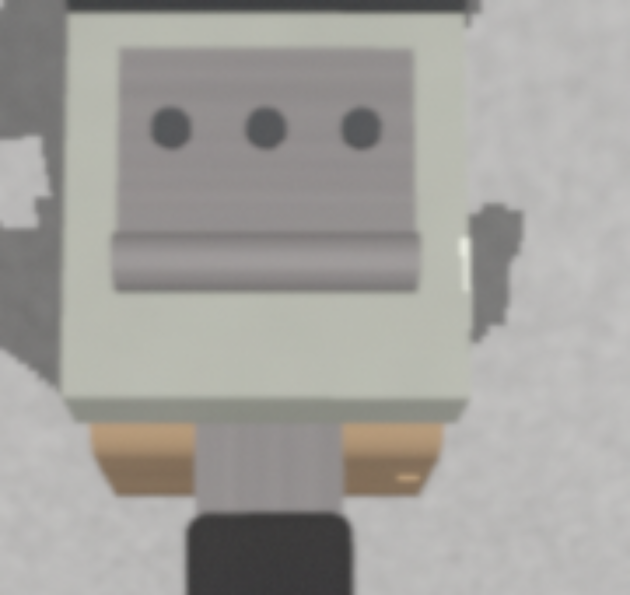

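View pics/s6c.png

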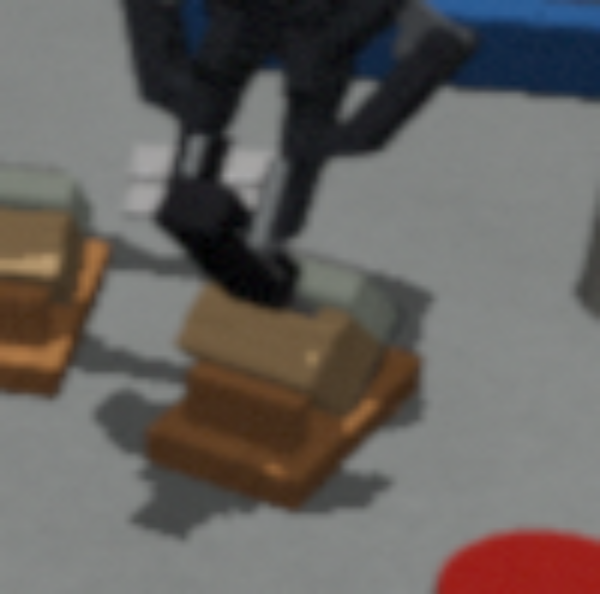

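Call:
play_rows --targets '[{"dx": 0.2, "dy": 0, "dz": 0.09, "wx": 0, "wy": 0, "wz": 0, "claw": -1}, {"dx": 0.12, "dy": 0, "dz": 0.05, "wx": 0, "wy": 0, "wz": 0, "claw": -1}, {"dx": 0, "dy": 0, "dz": 0, "wx": 0, "wy": 0, "wz": 0, "claw": -1}]'

```text
t: 7.75
ee_pos: [641.7, 111.6, 131.5]
tool_rot: [[0.063, 0.998, -0.023], [0.928, -0.068, -0.367], [-0.368, 0.002, -0.93]]
ft_force: [-0.1, -0.0, -0.6]
opening: 24.2
```

```bash
python3 ins.py 0 4 1.5 0.5
```

```text
target [641.3 113.9 128.7] [[0.06, 1.0, -0.02], [0.93, -0.07, -0.37], [-0.37, 0.0, -0.93]]
t 7.75 pos [641.7 111.6 131.5] F [-0.1 -0.  -0.6] open 24.2 q [ 13.  43.  67. -21.  77.  23.]
{'dx': 0.1, 'dy': -0.02, 'dz': 0.06, 'wx': 0.001}
{}
{}
{}
remain 0.0 0.0
```

Call:
play_rows --targets '[{"dx": 0.06, "dy": 0, "dz": 0.03, "wx": 0, "wy": 0, "wz": 0, "claw": -1}]'

```text
t: 7.88
ee_pos: [641.9, 112.9, 130.1]
tool_rot: [[0.064, 0.998, -0.023], [0.928, -0.068, -0.367], [-0.368, 0.002, -0.93]]
ft_force: [-0.3, -1.3, -0.6]
opening: 24.1
```

Call:
play_rows --targets '[{"dx": 0.06, "dy": 0, "dz": 0.03, "wx": 0, "wy": 0, "wz": 0, "claw": -1}]'

```text
t: 8.0
ee_pos: [642.0, 114.3, 128.5]
tool_rot: [[0.064, 0.998, -0.023], [0.928, -0.068, -0.367], [-0.368, 0.002, -0.93]]
ft_force: [-0.3, 0.7, -0.9]
opening: 24.6
```

```bash
python3 ins.py 0 4 1.5 0.5
```

```text
target [641.3 113.9 128.7] [[0.06, 1.0, -0.02], [0.93, -0.07, -0.37], [-0.37, 0.0, -0.93]]
t 8.0 pos [642.  114.3 128.5] F [-0.3  0.7 -0.9] open 24.6 q [ 13.  43.  67. -21.  77.  23.]
{'dx': -0.02, 'dy': -0.02, 'wx': 0.001}
{}
{}
{}
remain 0.0 0.0
```

Call:
play_rows --targets '[{"dx": 0.04, "dy": 0, "dz": 0.02, "wx": 0, "wy": 0, "wz": 0, "claw": -1}]'

```text
t: 8.12
ee_pos: [642.1, 114.3, 128.3]
tool_rot: [[0.064, 0.998, -0.023], [0.927, -0.068, -0.369], [-0.37, 0.002, -0.929]]
ft_force: [-2.3, -5.3, 7.0]
opening: 24.1
```

Call:
play_rows --targets '[{"dx": 0.04, "dy": 0, "dz": 0.02, "wx": 0, "wy": 0, "wz": 0, "claw": -1}]'

```text
t: 8.25
ee_pos: [642.1, 114.3, 128.3]
tool_rot: [[0.065, 0.998, -0.023], [0.926, -0.069, -0.37], [-0.371, 0.002, -0.929]]
ft_force: [-2.7, -3.8, 5.5]
opening: 24.1
```

```bash
python3 ins.py 0 1 1.5 0.5; python3 -c "
from h import *
im=snap('wrist','w7.png')
cv2.imwrite('pics/w7c.png',cv2.resize(im[0:170,240:420,::-1],None,fx=3.5,fy=3.5))"
```

```text
target [641.3 113.9 128.7] [[0.06, 1.0, -0.02], [0.93, -0.07, -0.37], [-0.37, 0.0, -0.93]]
t 8.25 pos [642.1 114.3 128.3] F [-2.7 -3.8  5.5] open 24.1 q [ 13.  43.  67. -21.  77.  23.]
{'dx': -0.02, 'dy': -0.02, 'dz': -0.01, 'wx': 0.001, 'wy': 0.002}
remain 0.0 0.0
```

View pics/w7c.png

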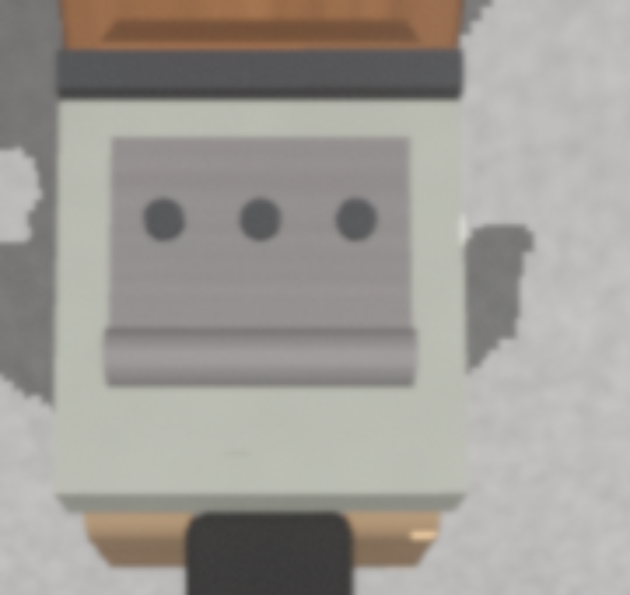

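Call:
play_rows --targets '[{"dx": 0, "dy": 0, "dz": 0, "wx": 0, "wy": 0, "wz": 0, "claw": -0.2}, {"dx": 0, "dy": 0, "dz": 0, "wx": 0, "wy": 0, "wz": 0, "claw": 0.2}, {"dx": 0, "dy": 0, "dz": 0, "wx": 0, "wy": 0, "wz": 0, "claw": 0.2}]'

```text
t: 8.68
ee_pos: [642.4, 114.8, 128.3]
tool_rot: [[0.065, 0.998, -0.022], [0.927, -0.069, -0.369], [-0.37, 0.003, -0.929]]
ft_force: [0.0, 0.1, 0.0]
opening: 51.3
```

```bash
python3 -c "
from h import *
im=snap('wrist','w8.png')"
```

```text
(no output)
```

View pics/w8.png

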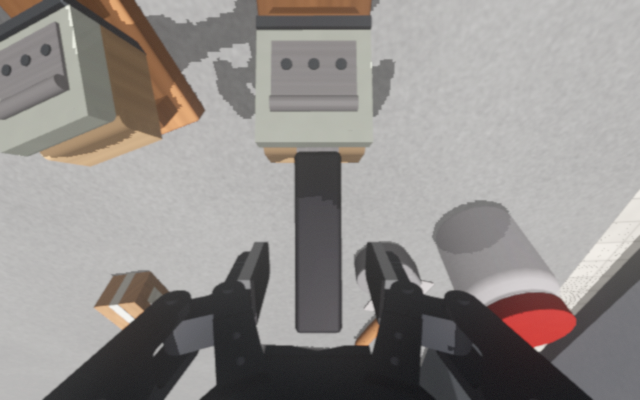

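Call:
play_rows --targets '[{"dx": 0, "dy": 0, "dz": -1, "wx": 0, "wy": 0, "wz": 0, "claw": 0.2}, {"dx": 0, "dy": 0, "dz": -1, "wx": 0, "wy": 0, "wz": 0, "claw": 0.2}, {"dx": 0, "dy": 0, "dz": -1, "wx": 0, "wy": 0, "wz": 0, "claw": 0.2}, {"dx": -0.5, "dy": 0, "dz": -0.5, "wx": 0, "wy": 0, "wz": 0, "claw": 0.2}]'

```text
t: 9.22
ee_pos: [642.9, 140.7, 231.1]
tool_rot: [[0.062, 0.998, -0.027], [0.927, -0.068, -0.37], [-0.371, -0.003, -0.929]]
ft_force: [-0.3, -0.2, -0.3]
opening: 51.2
```

```bash
python3 -c "
from h import *
import pickle
W=cam('wrist');s=robot.get_state();im=snap('wrist','w9.png');im2=snap('scene','s9.png');snap('top','t9.png')
pickle.dump((W,s['ee_pos'],s['tool_rot']),open('w9.pkl','wb'))
print(s['ee_pos'],s['t'])
cv2.imwrite('pics/s9c.png',cv2.resize(im2[80:200,320:440,::-1],None,fx=5,fy=5))"
```

```text
[642.86008828 140.71562921 231.13521348] 9.225
```

View pics/w9.png

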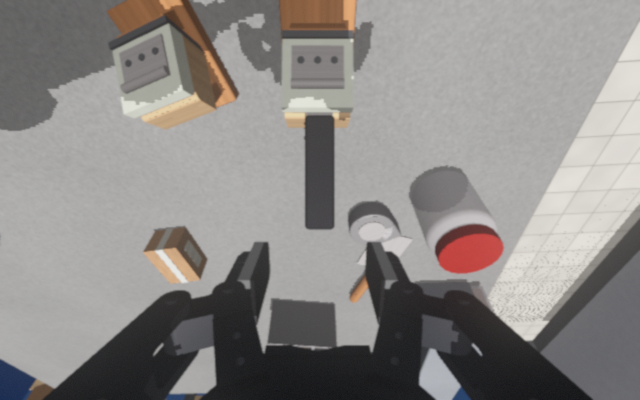

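View pics/s9c.png

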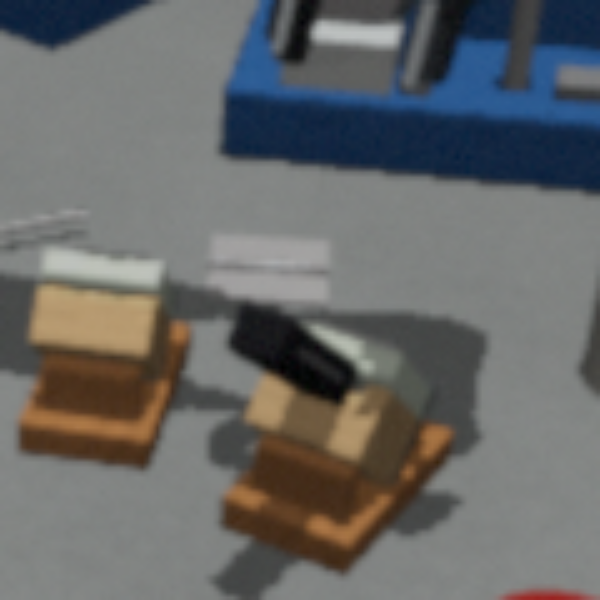

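```bash
python3 -c "
from h import *
from ins import *
import pickle
W,p,R=pickle.load(open('w9.pkl','rb'))
im=cv2.imread('pics/w9.png');g=im.max(2)
m=np.zeros(g.shape,'uint8');m[100:240,295:345]=(g[100:240,295:345]<95)*255
c=max(cv2.findContours(m,0,1)[0],key=cv2.contourArea);r=cv2.minAreaRect(c);b=cv2.boxPoints(r);print(r,b)
for v in(125,150,175,200,220): 
  x=np.where(m[v])[0];print(v,x.min(),x.max())
y=np.where(m[:,320])[0];print(y.min(),y.max())
xb=U(SY);yb=np.cross(k,xb);M=MOUTH+np.array([0,1,0])
for d in (0,2,4,6):
  c_,s_=np.cos(np.radians(45-d)),np.sin(np.radians(45-d));gx=c_*xb-s_*k;gz=np.cross(gx,yb)
  print(d,[proj(W,M+gx*a+gz*11+yb*y).round(1).tolist() for a,y in ((0,13),(0,-13),(-100,13),(-100,-13))], (M-100*gx).round(1))
"
```

```text
((318.9999694824219, 171.5), (112.99998474121094, 27.999996185302734), 90.0) [[304.99997 115.00001]
 [332.99997 115.00001]
 [332.99997 228.     ]
 [304.99997 228.     ]]
125 306 333
150 306 333
175 306 333
200 306 333
220 306 333
116 228
0 [[303.1, 111.3], [333.3, 111.3], [302.3, 227.9], [333.5, 228.0]] [639.2  81.8 155.7]
2 [[303.1, 111.7], [333.3, 111.8], [302.5, 228.2], [333.3, 228.3]] [639.   79.3 153.2]
4 [[303.1, 112.2], [333.3, 112.2], [302.7, 228.4], [333.1, 228.4]] [638.9  77.  150.6]
6 [[303.1, 112.6], [333.3, 112.7], [302.9, 228.4], [332.9, 228.4]] [638.7  74.8 147.9]
```

```bash
cat > rg.py <<'E'
from h import *
import sys
a=[float(x) for x in sys.argv[1:]]
M=np.array([645.5,152.,85.]);xb=U(86.1);yb=np.cross(k,xb);P=np.radians(a[2] if len(a)>2 else 42)
gx=np.cos(P)*xb-np.sin(P)*k
R=toolR(gx,yb,90);p=M+a[0]*gx
print(p.round(1));plan(p,R,n=int(a[1]))
E
python3 rg.py -165 8
```

```text
[637.2  29.7 195.4]
t 9.38 pos [643.  138.8 230.8] F [-0.6 -1.1 -0.5] open 51.5 q [ 15.  40.  57. -20.  91.  20.]
{'dx': -1.0, 'dy': 0.02, 'dz': 0.83, 'wy': 0.058}
{'dx': -1.0, 'dy': 0.02, 'dz': 0.56, 'wy': 0.058}
{'dx': -1.0, 'dy': 0.02, 'dz': 0.34, 'wy': 0.058}
{'dx': -0.32, 'dy': 0.01, 'dz': 0.05, 'wy': 0.058}
{'wy': 0.058}
{'wy': 0.058}
{'wy': 0.038}
{}
remain 0.0 0.0
```

Call:
play_rows --targets '[{"dx": -1, "dy": 0.02, "dz": 0.4, "wx": 0, "wy": 0.058, "wz": 0, "claw": 0.2}, {"dx": -1, "dy": 0.02, "dz": 0.4, "wx": 0, "wy": 0.058, "wz": 0, "claw": 0.2}, {"dx": -1, "dy": 0.02, "dz": 0.3, "wx": 0, "wy": 0.058, "wz": 0, "claw": 0.2}, {"dx": -0.8, "dy": 0.01, "dz": 0, "wx": 0, "wy": 0.058, "wz": 0, "claw": 0.2}, {"dx": -0.2, "dy": 0, "dz": 0, "wx": 0, "wy": 0.058, "wz": 0, "claw": 0.2}]'

```text
t: 10.0
ee_pos: [634.2, 15.0, 202.5]
tool_rot: [[0.062, 0.998, 0.033], [0.847, -0.07, 0.527], [0.528, -0.005, -0.849]]
ft_force: [-1.5, -0.1, -0.4]
opening: 51.1
```

```bash
python3 rg.py -165 4
```

```text
[637.2  29.7 195.4]
t 10.0 pos [634.2  15.  202.5] F [-1.5 -0.1 -0.4] open 51.1 q [-20.  35.  73.  31.  83. -23.]
{'dx': 0.3, 'dy': 0.06, 'dz': 0.46, 'wx': -0.001, 'wy': 0.058, 'wz': -0.001}
{'wy': 0.031, 'wz': -0.001}
{}
{}
remain 0.0 0.0
```

Call:
play_rows --targets '[{"dx": 0.3, "dy": 0.06, "dz": 0.4, "wx": -0.001, "wy": 0.058, "wz": -0.001, "claw": 0.2}, {"dx": 0, "dy": 0, "dz": 0, "wx": 0, "wy": 0.031, "wz": -0.001, "claw": 0.2}, {"dx": 0, "dy": 0, "dz": 0, "wx": 0, "wy": 0, "wz": 0, "claw": 0.2}]'

```text
t: 10.38
ee_pos: [635.0, 23.1, 191.1]
tool_rot: [[0.06, 0.997, 0.054], [0.659, -0.081, 0.748], [0.75, -0.009, -0.662]]
ft_force: [0.2, 0.1, -0.8]
opening: 51.2
```

```bash
python3 rg.py -90 6;python3 -c "
from h import *
im=snap('wrist','w10.png');im2=snap('scene','s10.png')
cv2.imwrite('pics/s10c.png',cv2.resize(im2[60:210,260:440,::-1],None,fx=4,fy=4))"
```

```text
[641.   85.3 145.2]
t 10.38 pos [635.   23.1 191.1] F [ 0.2  0.1 -0.8] open 51.2 q [-26.  40.  76.  44.  87. -33.]
{'dx': 0.09, 'dy': 0.02, 'dz': 1.0, 'wx': 0.001, 'wy': -0.003, 'wz': -0.005}
{'dx': 0.1, 'dy': 0.02, 'dz': 1.0}
{'dx': 0.06, 'dy': 0.01, 'dz': 0.57}
{}
{}
{}
remain 0.0 0.0
```

View pics/w10.png

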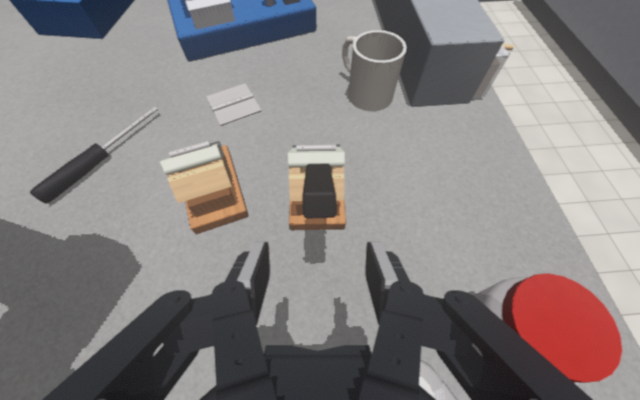

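View pics/s10c.png

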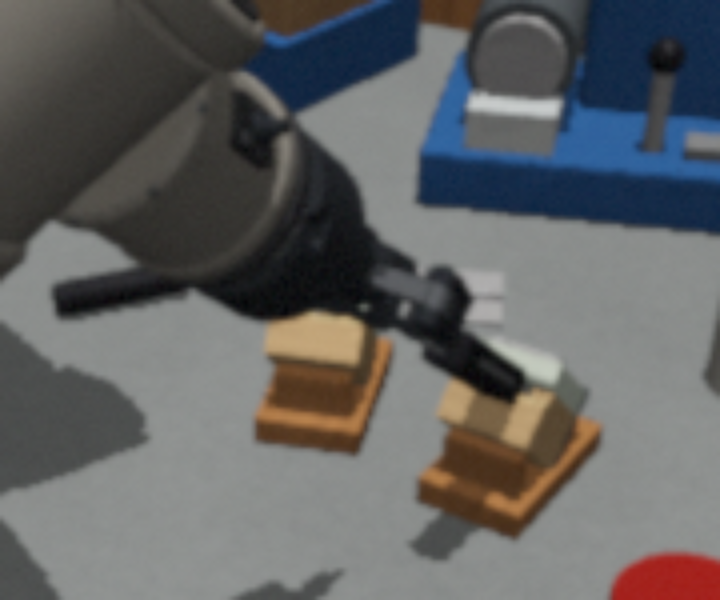

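```bash
python3 -c "
from h import *
W=cam('wrist');print(robot.get_state()['ee_pos'])
im=cv2.imread('pics/w10.png');cv2.imwrite('pics/w10c.png',cv2.resize(im[135:240,270:370],None,fx=5.5,fy=5.5))
M=np.array([645.5,152.,85.]);xb=U(86.1);yb=np.cross(k,xb)
for d in (0,3,6):
  c_,s_=np.cos(np.radians(45-d)),np.sin(np.radians(45-d));gx=c_*xb-s_*k;gz=np.cross(gx,yb)
  print(d,[((proj(W,M+gx*a+gz*h+yb*y)-[270,135]+.5)*5.5-.5).round(0).tolist() for a,y,h in ((0,13,11),(0,-13,11),(-100,13,11),(-100,-13,11),(-100,13,-11),(-100,-13,-11))])
"
```

```text
[635.4907845   24.49927848 192.92343342]
0 [[199.0, 158.0], [332.0, 156.0], [173.0, 266.0], [365.0, 264.0], [177.0, 422.0], [364.0, 419.0]]
3 [[199.0, 158.0], [332.0, 157.0], [174.0, 305.0], [365.0, 303.0], [178.0, 456.0], [364.0, 453.0]]
6 [[199.0, 159.0], [332.0, 157.0], [175.0, 343.0], [365.0, 340.0], [179.0, 488.0], [363.0, 486.0]]
```

View pics/w10c.png

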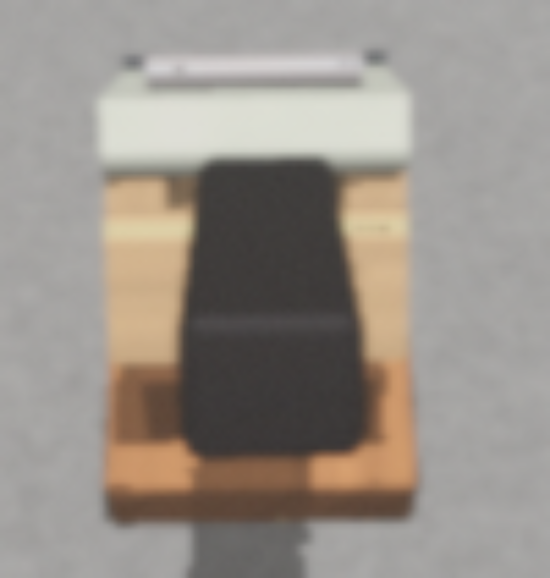

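```bash
python3 rg.py -70 6
```

```text
[642.  100.1 131.8]
t 10.47 pos [635.5  24.5 192.9] F [-0.3 -0.  -0.1] open 51.2 q [-25.  40.  76.  44.  87. -33.]
{'dx': 0.05, 'dy': 0.01, 'dz': 1.0, 'wx': 0.001, 'wy': -0.002, 'wz': -0.003}
{'dx': 0.06, 'dy': 0.01, 'dz': 1.0}
{'dx': 0.06, 'dy': 0.01, 'dz': 1.0}
{'dx': 0.01, 'dz': 0.24}
{}
{}
remain 0.0 0.0
```

Call:
play_rows --targets '[{"dx": 0.06, "dy": 0.02, "dz": 0.8, "wx": 0.001, "wy": -0.002, "wz": -0.003, "claw": 0.2}, {"dx": 0.06, "dy": 0.01, "dz": 0.8, "wx": 0, "wy": 0, "wz": 0, "claw": 0.2}, {"dx": 0.04, "dy": 0.01, "dz": 0.7, "wx": 0, "wy": 0, "wz": 0, "claw": 0.2}, {"dx": 0.02, "dy": 0.01, "dz": 0.6, "wx": 0, "wy": 0, "wz": 0, "claw": 0.2}, {"dx": 0, "dy": 0, "dz": 0, "wx": 0, "wy": 0, "wz": 0, "claw": 0.2}]'

```text
t: 11.1
ee_pos: [642.8, 98.2, 140.8]
tool_rot: [[0.037, 0.998, 0.052], [0.675, -0.063, 0.735], [0.737, 0.007, -0.676]]
ft_force: [0.0, -0.0, -0.2]
opening: 51.4
```

```bash
python3 rg.py -70 2;python3 -c "
from h import *
im=snap('wrist','w11.png')"
```

```text
[642.  100.1 131.8]
t 11.1 pos [642.8  98.2 140.8] F [ 0.  -0.  -0.2] open 51.4 q [-19.  42.  80.  47.  78. -34.]
{'dx': -0.18, 'dy': -0.03, 'dz': 0.25, 'wy': 0.003, 'wz': 0.003}
{}
remain 0.0 0.0
```

View pics/w11.png

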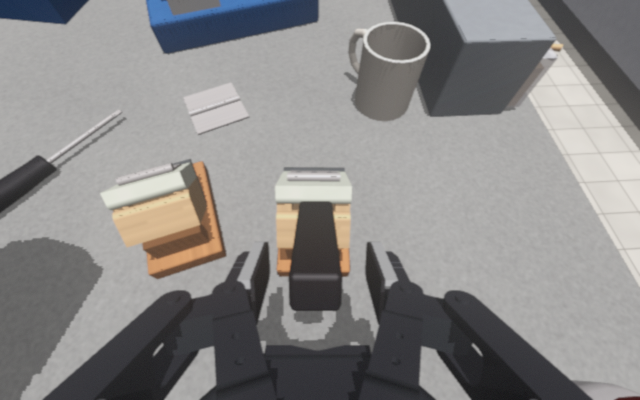

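Call:
play_rows --targets '[{"dx": -0.18, "dy": -0.03, "dz": 0.2, "wx": 0, "wy": 0.003, "wz": 0.003, "claw": 0.2}, {"dx": 0, "dy": 0, "dz": 0.05, "wx": 0, "wy": 0, "wz": 0, "claw": 0.2}]'

```text
t: 11.4
ee_pos: [643.1, 98.4, 132.8]
tool_rot: [[0.046, 0.997, 0.055], [0.668, -0.072, 0.741], [0.743, 0.003, -0.67]]
ft_force: [-0.2, 0.7, -0.1]
opening: 51.6
```

```bash
python3 rg.py -70 2;python3 -c "
from h import *
im=snap('wrist','w12.png')"
```

```text
[642.  100.1 131.8]
t 11.4 pos [643.1  98.4 132.8] F [-0.2  0.7 -0.1] open 51.6 q [-19.  43.  81.  47.  77. -35.]
{'dx': 0.01, 'dy': -0.04, 'dz': 0.06, 'wx': 0.002}
{}
remain 0.0 0.0
```

View pics/w12.png

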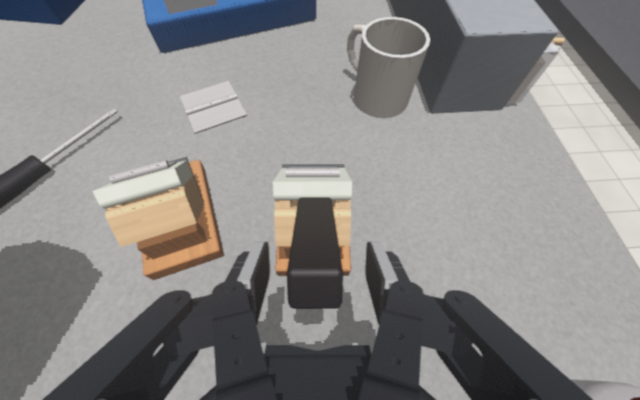

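Call:
play_rows --targets '[{"dx": 0.01, "dy": -0.05, "dz": 0.06, "wx": 0.002, "wy": 0, "wz": 0, "claw": 0.1}, {"dx": 0, "dy": 0, "dz": 0, "wx": 0, "wy": 0, "wz": 0, "claw": -1}, {"dx": 0, "dy": 0, "dz": 0, "wx": 0, "wy": 0, "wz": 0, "claw": -1}, {"dx": 0, "dy": 0, "dz": 0, "wx": 0, "wy": 0, "wz": 0, "claw": -1}]' --squeeze 60

```text
t: 11.95
ee_pos: [642.2, 99.3, 132.6]
tool_rot: [[0.045, 0.998, 0.05], [0.668, -0.068, 0.741], [0.743, 0.0, -0.67]]
ft_force: [0.7, 0.4, -0.8]
opening: 25.0
```

```bash
python3 rg.py -70 2;python3 -c "
from h import *
im=snap('wrist','w13.png')"
```

```text
[642.  100.1 131.8]
t 11.95 pos [642.2  99.3 132.6] F [ 0.7  0.4 -0.8] open 25.0 q [-19.  43.  81.  47.  78. -35.]
{'dy': -0.01, 'dz': 0.04}
{}
remain 0.0 0.0
```

View pics/w13.png

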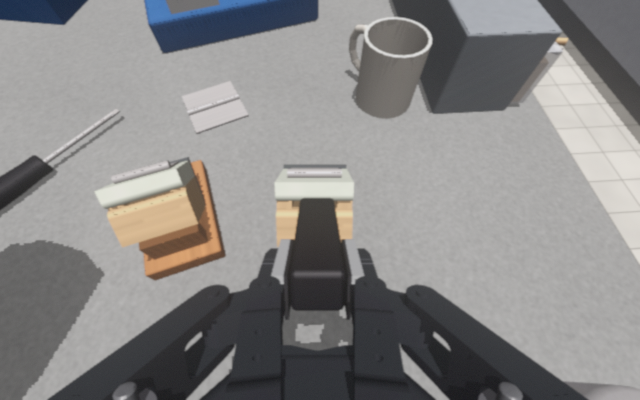

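Call:
play_rows --targets '[{"dx": 0, "dy": 0, "dz": -0.3, "wx": 0, "wy": 0, "wz": 0, "claw": -1}, {"dx": 0.01, "dy": 0, "dz": -0.5, "wx": 0, "wy": 0, "wz": 0, "claw": -1}]'

```text
t: 12.25
ee_pos: [640.4, 81.6, 148.9]
tool_rot: [[0.046, 0.998, 0.048], [0.668, -0.067, 0.741], [0.743, -0.001, -0.67]]
ft_force: [-0.7, -0.2, -0.7]
opening: 24.9
```

Call:
play_rows --targets '[{"dx": 0.01, "dy": 0, "dz": -0.6, "wx": 0, "wy": 0, "wz": 0, "claw": -1}, {"dx": 0, "dy": 0, "dz": -0.6, "wx": 0, "wy": 0, "wz": 0, "claw": -1}, {"dx": 0, "dy": 0, "dz": -1, "wx": 0, "wy": 0, "wz": 0, "claw": -1}]'

```text
t: 12.62
ee_pos: [637.0, 29.5, 196.3]
tool_rot: [[0.046, 0.998, 0.049], [0.669, -0.067, 0.741], [0.742, -0.001, -0.67]]
ft_force: [0.2, 0.4, -0.7]
opening: 25.2
```

```bash
python3 -c "
from h import *
W=cam('wrist');s=robot.get_state();im=snap('wrist','w14.png')
import pickle;pickle.dump((W,s['ee_pos'],s['tool_rot']),open('w14.pkl','wb'))"
```

```text
(no output)
```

View pics/w14.png

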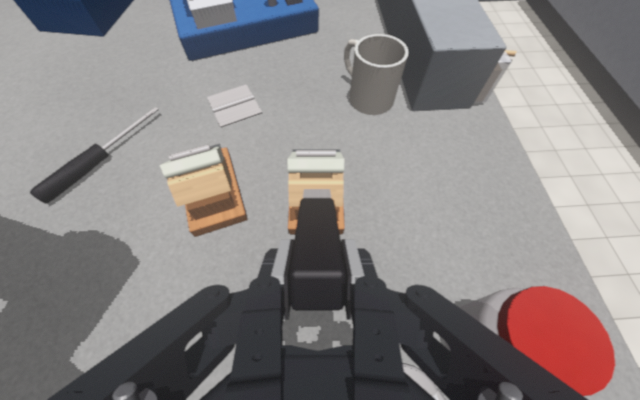

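```bash
python3 -c "
from h import *
import pickle
W,p,R=pickle.load(open('w14.pkl','rb'));R=np.array(R);p=np.array(p)
im=cv2.imread('pics/w14.png');cv2.imwrite('pics/w14c.png',cv2.resize(im[180:320,270:370],None,fx=5,fy=4.2))
for x0 in (0,3):
  print(x0,[((proj(W,p+R@[x0+h,-y,z])-[270,180]+.5)*[5,4.2]-.5).round(0).tolist() for z,y,h in ((116,12,2),(116,-12,2),(71,13,11),(71,-13,11),(-29,13,11),(-29,-13,11),(-29,13,-11),(-29,-13,-11))])
"
```

```text
0 [[174.0, 39.0], [304.0, 39.0], [154.0, 63.0], [324.0, 63.0], [92.0, 355.0], [387.0, 355.0], [99.0, 530.0], [379.0, 530.0]]
3 [[173.0, 26.0], [305.0, 26.0], [154.0, 47.0], [325.0, 47.0], [91.0, 330.0], [388.0, 330.0], [98.0, 507.0], [380.0, 507.0]]
```

View pics/w14c.png

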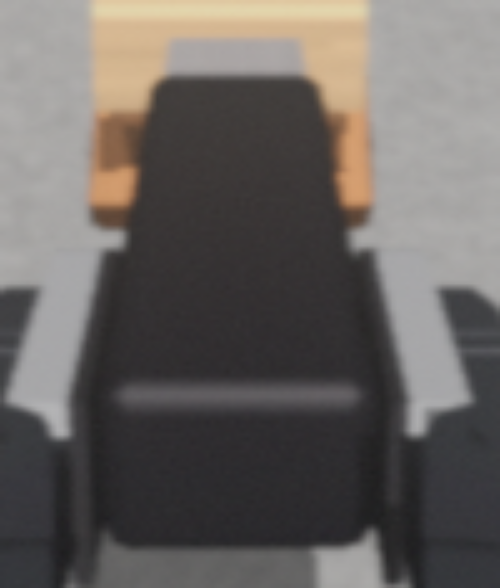

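```bash
cat > hd.py <<'E'
from h import *
import sys
a=[float(x) for x in sys.argv[1:]]
PK=np.array([621.0,-332.7,0])
if len(a)>3: PK[:2]+=a[2:4]
x=U(168.1);R=np.column_stack([x,np.cross(-k,x),-k])
plan(PK+[0,0,a[0]],R,n=int(a[1]))
E
python3 hd.py 250 14
```

```text
t 12.68 pos [638.4  26.  199.5] F [ 1.4 -3.3  1.7] open 24.9 q [-25.  40.  75.  44.  88. -32.]
{'dx': -0.68, 'dy': 0.03, 'dz': -1.0, 'wx': 0.022, 'wy': -0.025, 'wz': -0.048}
{'dx': -0.79, 'dy': -0.16, 'dz': -1.0, 'wx': 0.022, 'wy': -0.025, 'wz': -0.048}
{'dx': -0.9, 'dy': -0.38, 'dz': -1.0, 'wx': 0.022, 'wy': -0.025, 'wz': -0.048}
{'dx': -1.0, 'dy': -0.64, 'dz': -1.0, 'wx': 0.022, 'wy': -0.025, 'wz': -0.048}
{'dx': -1.0, 'dy': -0.89, 'dz': -0.91, 'wx': 0.022, 'wy': -0.025, 'wz': -0.048}
{'dx': -0.83, 'dy': -1.0, 'dz': -0.7, 'wx': 0.022, 'wy': -0.025, 'wz': -0.048}
{'dx': -0.62, 'dy': -1.0, 'dz': -0.49, 'wx': 0.022, 'wy': -0.025, 'wz': -0.048}
{'dx': -0.44, 'dy': -1.0, 'dz': -0.34, 'wx': 0.022, 'wy': -0.025, 'wz': -0.048}
{'dx': -0.28, 'dy': -1.0, 'dz': -0.22, 'wx': 0.018, 'wy': -0.02, 'wz': -0.04}
{'dx': -0.01, 'dy': -0.06, 'dz': -0.01}
{}
{}
{}
{}
remain 0.0 0.0
```

Call:
play_rows --targets '[{"dx": -0.6, "dy": 0, "dz": -1, "wx": 0.022, "wy": -0.025, "wz": -0.048, "claw": -1}, {"dx": -0.7, "dy": -0.16, "dz": -1, "wx": 0.022, "wy": -0.025, "wz": -0.048, "claw": -1}, {"dx": -0.9, "dy": -0.38, "dz": -1, "wx": 0.022, "wy": -0.025, "wz": -0.048, "claw": -1}, {"dx": -1, "dy": -0.64, "dz": -1, "wx": 0.022, "wy": -0.025, "wz": -0.048, "claw": -1}, {"dx": -1, "dy": -0.89, "dz": -0.9, "wx": 0.022, "wy": -0.025, "wz": -0.048, "claw": -1}]'

```text
t: 13.3
ee_pos: [626.8, -188.4, 237.7]
tool_rot: [[-0.685, 0.716, -0.134], [0.649, 0.683, 0.335], [0.331, 0.143, -0.933]]
ft_force: [0.6, -0.2, -1.2]
opening: 25.0
```

```bash
python3 hd.py 250 6
```

```text
t 13.3 pos [ 626.8 -188.4  237.7] F [ 0.6 -0.2 -1.2] open 25.0 q [-30.  43.  49.  13. 104. -73.]
{'dx': -0.85, 'dy': -1.0, 'dz': -0.58, 'wx': 0.02, 'wy': -0.025, 'wz': -0.049}
{'dx': -0.63, 'dy': -1.0, 'dz': -0.39, 'wx': 0.02, 'wy': -0.025, 'wz': -0.049}
{'dx': -0.44, 'dy': -1.0, 'dz': -0.25, 'wx': 0.02, 'wy': -0.025, 'wz': -0.049}
{'dx': -0.27, 'dy': -0.98, 'dz': -0.15, 'wx': 0.015, 'wy': -0.018, 'wz': -0.035}
{}
{}
remain 0.0 0.0
```

Call:
play_rows --targets '[{"dx": -0.85, "dy": -1, "dz": -0.6, "wx": 0.02, "wy": -0.025, "wz": -0.049, "claw": -1}, {"dx": -0.63, "dy": -1, "dz": -0.4, "wx": 0.02, "wy": -0.025, "wz": -0.049, "claw": -1}, {"dx": -0.44, "dy": -1, "dz": -0.25, "wx": 0.02, "wy": -0.025, "wz": -0.049, "claw": -1}, {"dx": -0.25, "dy": -0.8, "dz": -0.15, "wx": 0.015, "wy": -0.018, "wz": -0.035, "claw": -1}, {"dx": 0, "dy": 0, "dz": 0, "wx": 0, "wy": 0, "wz": 0, "claw": -1}]'

```text
t: 13.92
ee_pos: [620.8, -336.9, 255.6]
tool_rot: [[-0.98, 0.199, 0.014], [0.198, 0.98, -0.009], [-0.016, -0.006, -1.0]]
ft_force: [-0.2, 0.1, -0.5]
opening: 25.1
```

```bash
python3 hd.py 250 2;python3 -c "
from h import *
im=snap('wrist','w15.png');snap('scene','s15.png');t=snap('top','t15.png')
cv2.imwrite('pics/t15c.png',cv2.resize(t[170:270,380:500,::-1],None,fx=6,fy=6))"
```

```text
t 13.93 pos [ 620.8 -336.9  255.6] F [-0.2  0.1 -0.5] open 25.1 q [ -35.   39.   51.    0.   89. -113.]
{'dx': 0.03, 'dy': 0.14, 'dz': 0.18, 'wx': -0.002, 'wy': 0.005, 'wz': 0.003}
{}
remain 0.0 0.0
```

View pics/w15.png

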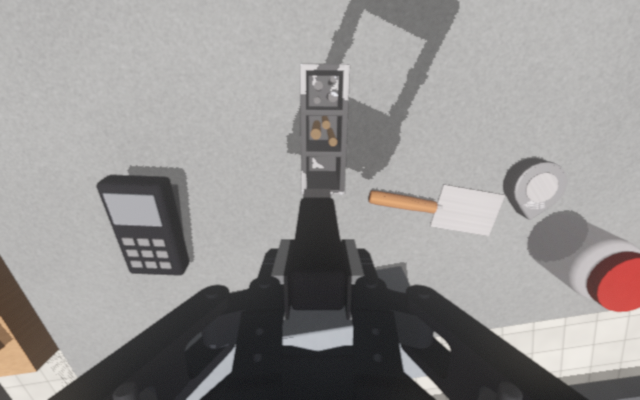

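View pics/s15.png

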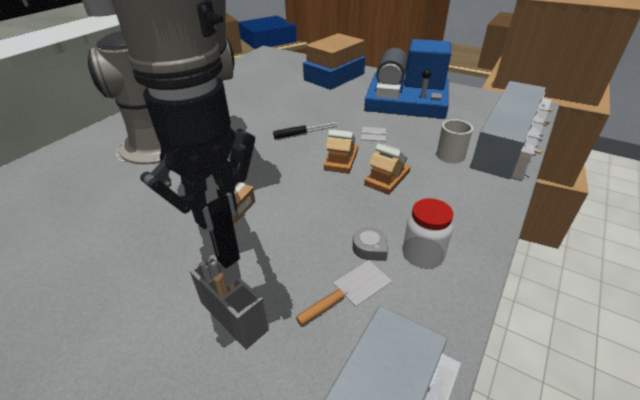

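```bash
python3 -c "
from h import *
W=cam('wrist');s=robot.get_state();print(s['ee_pos'])
im=cv2.imread('pics/w15.png');cv2.imwrite('pics/w15c.png',cv2.resize(im[55:205,280:370],None,fx=4.5,fy=4))
C=np.array([579.9,-324.,90]);xh=U(78.1);yh=np.cross(k,xh)
for x in (-24,24): print([((proj(W,C+xh*x+yh*y)-[280,55]+.5)*[4.5,4]-.5).round(0).tolist() for y in (66,21,-21,-66)])
R=np.array(s['tool_rot'])
print([((proj(W,s['ee_pos']+R@[2,-y,116])-[280,55]+.5)*[4.5,4]-.5).round(0).tolist() for y in(12,-12)])
"
```

```text
[ 621.72479963 -335.13231196  254.34426227]
[[75.0, 38.0], [78.0, 234.0], [80.0, 400.0], [82.0, 562.0]]
[[301.0, 40.0], [293.0, 235.0], [286.0, 401.0], [279.0, 564.0]]
[[111.0, 535.0], [229.0, 535.0]]
```

View pics/w15c.png

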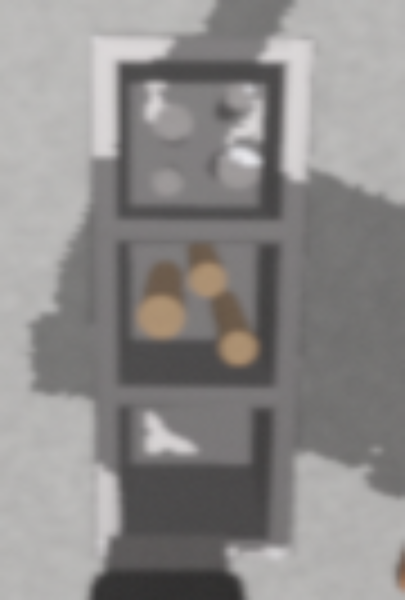

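```bash
python3 hd.py 215 4 0 2.6
```

```text
t 14.07 pos [ 621.7 -335.1  254.3] F [-0.3  0.3 -1.3] open 25.1 q [ -35.   39.   51.    0.   89. -113.]
{'dx': 0.06, 'dy': 0.13, 'dz': 1.0, 'wx': -0.001, 'wy': 0.004, 'wz': 0.003}
{'dx': 0.01, 'dy': 0.04, 'dz': 0.31}
{}
{}
remain 0.0 0.0
```

Call:
play_rows --targets '[{"dx": 0.06, "dy": 0.14, "dz": 0.7, "wx": -0.001, "wy": 0.004, "wz": 0.003, "claw": -1}, {"dx": 0.01, "dy": 0.04, "dz": 0.5, "wx": 0, "wy": 0, "wz": 0, "claw": -1}, {"dx": 0, "dy": 0, "dz": 0, "wx": 0, "wy": 0, "wz": 0, "claw": -1}]'

```text
t: 14.45
ee_pos: [621.1, -326.8, 213.2]
tool_rot: [[-0.978, 0.208, -0.004], [0.208, 0.978, 0.003], [0.005, 0.002, -1.0]]
ft_force: [0.7, -0.1, -0.9]
opening: 25.2
```

```bash
python3 hd.py 190 4 0 2.6;python3 -c "
from h import *
im=snap('wrist','w16.png');s=snap('scene','s16.png');t=snap('top','t16.png')
W=cam('wrist')
cv2.imwrite('pics/w16c.png',cv2.resize(im[55:215,270:370,::-1],None,fx=5,fy=3.7))
cv2.imwrite('pics/s16c.png',cv2.resize(s[170:360,150:300,::-1],None,fx=4,fy=3.1))
"
```

```text
t 14.45 pos [ 621.1 -326.8  213.2] F [ 0.7 -0.1 -0.9] open 25.2 q [ -34.   40.   56.    0.   85. -112.]
{'dx': -0.02, 'dy': -0.11, 'dz': 0.77, 'wx': 0.001, 'wy': -0.001}
{}
{}
{}
remain 0.0 0.0
```

View pics/w16c.png

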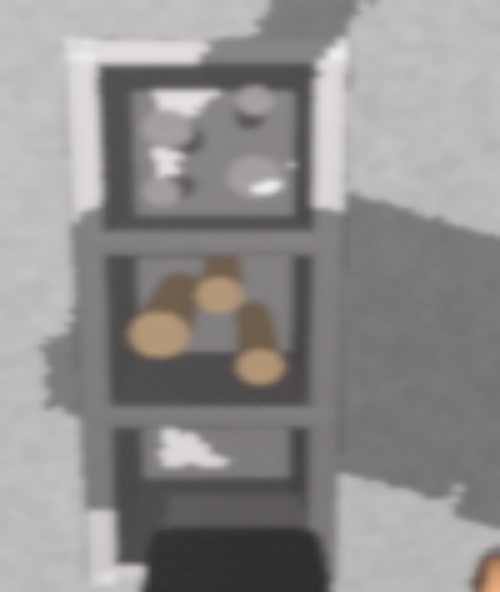

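View pics/s16c.png

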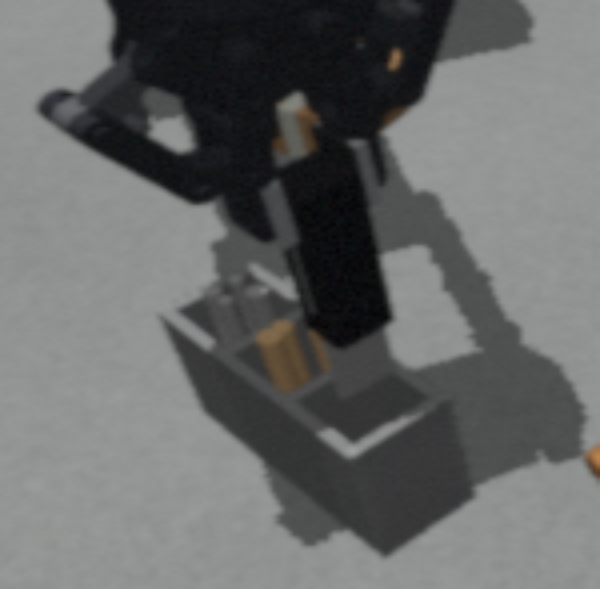

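```bash
python3 -c "
from h import *
S=cam('scene');s=robot.get_state();print(s['ee_pos'],s['t'])
f=lambda P:((proj(S,P)-[150,170]+.5)*[4,3.1]-.5).round(0).tolist()
C=np.array([579.9,-324.,90]);xh=U(78.1);yh=np.cross(k,xh)
print('outer',[f(C+xh*x-yh*y) for x,y in((-24,66),(24,66),(24,-66),(-24,-66))])
print('pocket c',f(C-42*yh)); R=np.array(s['tool_rot'])
print('tip',[f(s['ee_pos']+R@[0,y,116]) for y in(-12,12)])
"
```

```text
[ 621.76723699 -327.77243606  215.89145472] 14.6
outer [[347.0, 463.0], [449.0, 400.0], [252.0, 263.0], [153.0, 313.0]]
pocket c [360.0, 402.0]
tip [[340.0, 398.0], [391.0, 368.0]]
```

```bash
python3 hd.py 190 4 0 1.2
```

```text
t 14.6 pos [ 621.8 -327.8  215.9] F [ 0.4  0.3 -0.2] open 25.0 q [ -34.   40.   55.    0.   85. -112.]
{'dy': -0.13, 'dz': 0.86, 'wz': -0.001}
{}
{}
{}
remain 0.0 0.0
```

Call:
play_rows --targets '[{"dx": 0, "dy": -0.13, "dz": 0, "wx": 0, "wy": 0, "wz": 0, "claw": -1}, {"dx": 0, "dy": 0, "dz": 0.4, "wx": 0, "wy": 0, "wz": 0, "claw": -1}, {"dx": 0, "dy": 0, "dz": 0.4, "wx": 0, "wy": 0, "wz": 0, "claw": -1}, {"dx": 0, "dy": 0, "dz": 0, "wx": 0, "wy": 0, "wz": 0, "claw": -1}]'

```text
t: 15.1
ee_pos: [621.0, -332.4, 191.2]
tool_rot: [[-0.978, 0.208, 0.001], [0.208, 0.978, -0.0], [-0.001, -0.0, -1.0]]
ft_force: [-0.2, -0.4, -1.2]
opening: 25.0
```

```bash
python3 hd.py 160 4 0 1.2;python3 -c "
from h import *
im=snap('wrist','w17.png')
cv2.imwrite('pics/w17c.png',cv2.resize(im[55:225,270:370,::-1],None,fx=5,fy=3.5))
"
```

```text
t 15.1 pos [ 621.  -332.4  191.2] F [-0.2 -0.4 -1.2] open 25.0 q [ -34.   41.   58.    0.   82. -112.]
{'dx': 0.01, 'dy': 0.03, 'dz': 1.0, 'wz': -0.001}
{'dz': 0.04}
{}
{}
remain 0.0 0.0
```

View pics/w17c.png

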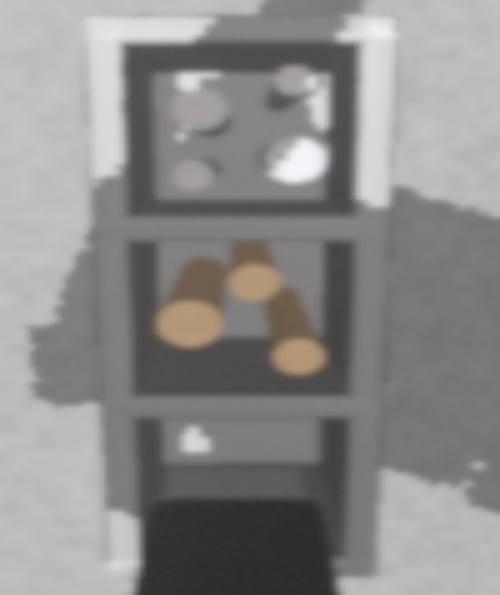

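Call:
play_rows --targets '[{"dx": 0, "dy": 0.03, "dz": 0.5, "wx": 0, "wy": 0, "wz": 0, "claw": -1}, {"dx": 0, "dy": 0, "dz": 0.5, "wx": 0, "wy": 0, "wz": 0, "claw": -1}]'

```text
t: 15.4
ee_pos: [622.2, -332.0, 161.7]
tool_rot: [[-0.978, 0.208, 0.005], [0.208, 0.978, -0.003], [-0.005, -0.002, -1.0]]
ft_force: [-0.2, -0.9, -1.5]
opening: 24.8
```

Call:
play_rows --targets '[{"dx": 0, "dy": 0, "dz": 0.4, "wx": 0, "wy": 0, "wz": 0, "claw": -1}, {"dx": 0, "dy": 0, "dz": 0.4, "wx": 0, "wy": 0, "wz": 0, "claw": -1}, {"dx": 0, "dy": 0, "dz": 0, "wx": 0, "wy": 0, "wz": 0, "claw": -1}]'

```text
t: 15.78
ee_pos: [621.3, -331.3, 133.3]
tool_rot: [[-0.978, 0.208, 0.001], [0.208, 0.978, -0.0], [-0.001, 0.0, -1.0]]
ft_force: [-0.9, 0.3, -0.3]
opening: 25.0
```

```bash
python3 hd.py 122 2 0 1.2
```

```text
t 15.78 pos [ 621.3 -331.3  133.3] F [-0.9  0.3 -0.3] open 25.0 q [ -34.   43.   62.    0.   75. -112.]
{'dx': 0.01, 'dy': -0.01, 'dz': 0.38, 'wz': -0.001}
{}
remain 0.0 0.0
```

No contact forces; going gently down to the floor.

Call:
play_rows --targets '[{"dx": 0, "dy": 0, "dz": 0.2, "wx": 0, "wy": 0, "wz": 0, "claw": -1}, {"dx": 0, "dy": 0, "dz": 0, "wx": 0, "wy": 0, "wz": 0, "claw": -1}]'

```text
t: 16.02
ee_pos: [621.6, -331.6, 127.4]
tool_rot: [[-0.978, 0.208, 0.002], [0.208, 0.978, -0.001], [-0.002, -0.0, -1.0]]
ft_force: [-0.5, 0.4, -1.0]
opening: 25.2
```

Call:
play_rows --targets '[{"dx": 0, "dy": 0, "dz": 0.08, "wx": 0, "wy": 0, "wz": 0, "claw": -1}, {"dx": 0, "dy": 0, "dz": 0, "wx": 0, "wy": 0, "wz": 0, "claw": -1}]'

```text
t: 16.27
ee_pos: [622.0, -331.8, 125.7]
tool_rot: [[-0.978, 0.208, 0.003], [0.208, 0.978, -0.002], [-0.003, -0.001, -1.0]]
ft_force: [0.4, -0.0, -1.3]
opening: 25.3
```

Call:
play_rows --targets '[{"dx": 0, "dy": 0, "dz": 0.06, "wx": 0, "wy": 0, "wz": 0, "claw": -1}]'

```text
t: 16.4
ee_pos: [622.2, -331.9, 124.3]
tool_rot: [[-0.978, 0.208, 0.004], [0.208, 0.978, -0.002], [-0.004, -0.001, -1.0]]
ft_force: [0.1, 0.6, -0.1]
opening: 24.6
```

Call:
play_rows --targets '[{"dx": 0, "dy": 0, "dz": 0.05, "wx": 0, "wy": 0, "wz": 0, "claw": -1}]'

```text
t: 16.52
ee_pos: [622.2, -331.9, 122.8]
tool_rot: [[-0.978, 0.208, 0.004], [0.208, 0.978, -0.002], [-0.004, -0.001, -1.0]]
ft_force: [0.5, 0.6, 0.3]
opening: 25.0
```

Call:
play_rows --targets '[{"dx": 0, "dy": 0, "dz": 0.04, "wx": 0, "wy": 0, "wz": 0, "claw": -1}]'

```text
t: 16.65
ee_pos: [622.4, -332.0, 121.9]
tool_rot: [[-0.978, 0.208, 0.005], [0.208, 0.978, -0.003], [-0.005, -0.002, -1.0]]
ft_force: [-0.8, 1.2, 5.1]
opening: 25.1
```

Call:
play_rows --targets '[{"dx": 0, "dy": 0, "dz": 0.04, "wx": 0, "wy": 0, "wz": 0, "claw": -1}]'

```text
t: 16.77
ee_pos: [622.6, -332.1, 121.9]
tool_rot: [[-0.978, 0.208, 0.006], [0.208, 0.978, -0.003], [-0.006, -0.002, -1.0]]
ft_force: [-1.6, 2.4, 8.5]
opening: 25.5
```

Call:
play_rows --targets '[{"dx": 0, "dy": 0, "dz": 0, "wx": 0, "wy": 0, "wz": 0, "claw": -0.2}, {"dx": 0, "dy": 0, "dz": 0, "wx": 0, "wy": 0, "wz": 0, "claw": 0.4}, {"dx": 0, "dy": 0, "dz": 0, "wx": 0, "wy": 0, "wz": 0, "claw": 0.4}]'

```text
t: 17.15
ee_pos: [622.6, -332.2, 121.8]
tool_rot: [[-0.978, 0.208, 0.006], [0.208, 0.978, -0.003], [-0.006, -0.002, -1.0]]
ft_force: [-0.5, 0.1, -0.3]
opening: 59.9
```

Call:
play_rows --targets '[{"dx": 0, "dy": 0, "dz": -0.5, "wx": 0, "wy": 0, "wz": 0, "claw": 0.4}, {"dx": 0, "dy": 0, "dz": -1, "wx": 0, "wy": 0, "wz": 0, "claw": 0.4}, {"dx": 0, "dy": 0, "dz": -1, "wx": 0, "wy": 0, "wz": 0, "claw": 0.4}, {"dx": 0, "dy": 0, "dz": -1, "wx": 0, "wy": 0, "wz": 0, "claw": 0.4}]'

```text
t: 17.65
ee_pos: [621.3, -331.3, 229.6]
tool_rot: [[-0.978, 0.208, 0.002], [0.208, 0.978, -0.001], [-0.002, -0.0, -1.0]]
ft_force: [-0.1, -0.3, -1.0]
opening: 59.8
```

```bash
python3 -c "
from h import *
im=snap('wrist','w18.png');s=snap('scene','s18.png');snap('top','t18.png')
cv2.imwrite('pics/s18c.png',cv2.resize(s[170:360,150:300,::-1],None,fx=4,fy=3.1))
"
```

```text
(no output)
```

View pics/w18.png

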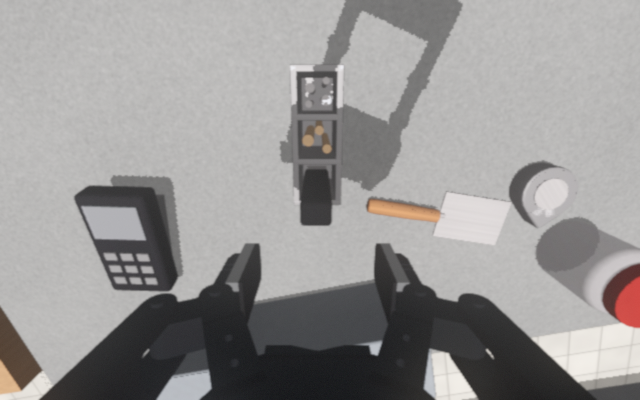

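View pics/s18c.png

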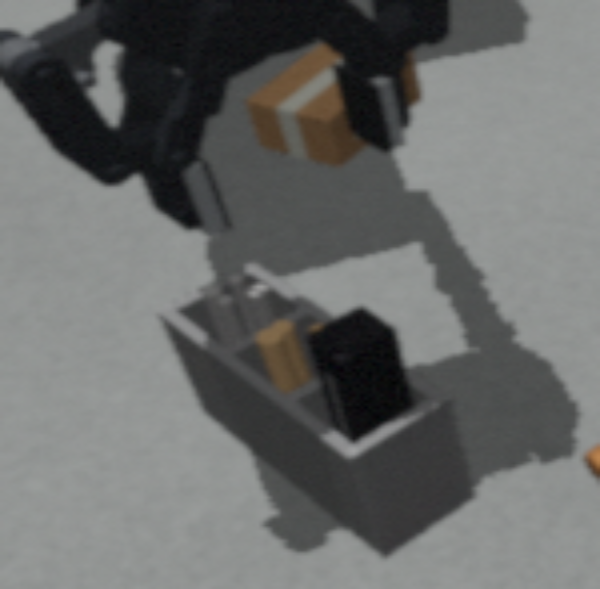

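Call:
play_rows --targets '[{"dx": 0, "dy": 0, "dz": -1, "wx": 0, "wy": 0, "wz": 0, "claw": 0.4}, {"dx": 0, "dy": 0, "dz": -1, "wx": 0, "wy": 0, "wz": 0, "claw": 0.4}, {"dx": 0, "dy": 0, "dz": 0, "wx": 0, "wy": 0, "wz": 0, "claw": 0.4}, {"dx": 0, "dy": 0, "dz": 0, "wx": 0, "wy": 0, "wz": 0, "claw": 0.4}]'

```text
t: 18.3
ee_pos: [620.3, -330.8, 286.8]
tool_rot: [[-0.978, 0.208, -0.001], [0.208, 0.978, 0.002], [0.002, 0.001, -1.0]]
ft_force: [-0.4, 0.6, -0.2]
opening: 59.6
```

```bash
python3 -c "
from h import *
s=snap('scene','s19.png')
cv2.imwrite('pics/s19c.png',cv2.resize(s[170:360,150:300,::-1],None,fx=4,fy=3.1))
a=cv2.imread('pics/top0.png');b=snap('top','t19.png')[:,:,::-1]
for n,(x,y,w,h) in dict(jar=(255,80,65,65),carton=(300,285,65,55)).items():
  d=cv2.absdiff(a[y:y+h,x:x+w],np.ascontiguousarray(b[y:y+h,x:x+w]));print(n,(d.max(2)>40).sum())
print(robot.get_state()['t'])
"
```

```text
jar 0
carton 2390
18.4
```

View pics/s19.png

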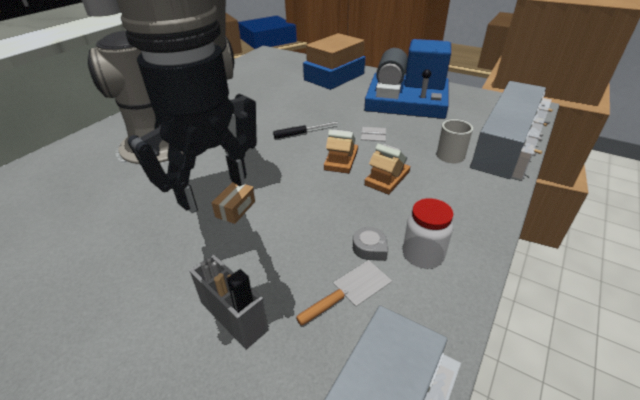

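View pics/t19.png

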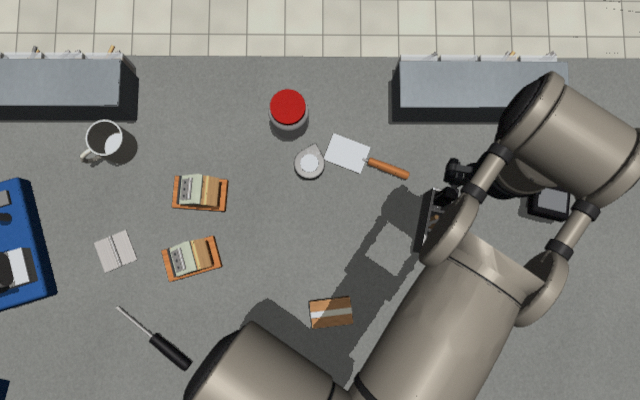

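```bash
python3 -c "
from h import *
print(robot.close_job())"
```

```text
the job is handed in; nothing more can be done
None
```

The job is handed in at about 18.4 s of the 70 s. The gauge now stands blade down in the empty pocket, and the gap that takes it is in the sample farther from the robot (foot centre near x 646, y 177 mm).

- **Which gap:** I picked the farther sample from the first pictures, where its slot was plainly wider. The blade then went in to the shoulder with no measurable resistance until the handle met the lips at about 9 N. I did not try the other gap.
- **Resting on its own:** I let go and backed off. The pictures showed the gauge staying in the gap, leaning at about 42 degrees.
- **Into the holder:** I took it by the handle end, drew it out with no sign of drag, and lowered it into the pocket. It touched the floor at the expected height with about 9 N before I let go.
- **Last checks:** The pictures show the gauge upright in the pocket, leaning slightly, with the gripper well clear above it.
- **Jar and carton:** The jar is unchanged in the overhead view. The automatic check flagged the carton area. By eye the carton is at the same place in both views, so I put the difference down to the arm's shadow.
- **Position estimates:** The overhead and wrist cameras disagreed by 1 to 3 mm on where the pocket is; I followed the wrist view, and no side contact showed in the forces.

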